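# Pull the oil strainer from a crankcase

## Task

The bolts of the strainer cap are already out: lift the cap off the crankcase's deep well and lay it flat in the steel drain tray. Then take the hook picker from the tool rack, fish the oil strainer out of the well by its wire bail, stand it upright on the floor of the tray beside the cap, and hang the picker back in the slot it came from. Drop neither part, and do not disturb the other two tools in the rack, the drain plug standing in the tray or the spacer ring lying on the case.

Things in the scene. Friction and masses are not known exactly. Their poses are not given: they have to be found in the camera images.
- case: Grey cast crankcase lying on its side, fixed. Its strainer well is a round upright tower at the end nearest the robot: outside 80 mm, bore 64 mm, mouth 135 mm and inner floor 6 mm above the bench. Origin: on the well's axis at bench level; z up. Beyond the tower (240 mm towards the case's +x, 120 mm to either side) the case is at most 115 mm high.
- well_mouth (a point): Centre of the well's mouth, in the plane of its rim, 135 mm above the bench.
- cap: Aluminium cap lying loose on the well's rim: spigot 58 mm across and 6 mm deep in the bore, flange 80 mm across (100 mm over three bolt lugs) and 7 mm thick, on it a hexagon boss 24 mm across flats, 20 mm high; 33 mm high in all, about 0.16 kg. Origin: centre of the spigot's underside; z up. The boss's flats face the cap's y axis and every 60 degrees from it.
- cap_boss (a point): Centre of the cap's hexagon boss, 23 mm above the underside of the spigot, where to grip it.
- strainer: Steel oil strainer standing loose on the well's floor under the cap: a drum 56 mm across and 22 mm high with a closed top, and a fixed wire bail over it, an arch in the strainer's xz plane. About 0.13 kg. Origin: centre of the underside; z up. In the well its bail lies about 79 mm below the mouth, too deep for a gripper; the direction of the bail varies.
- bail (a point): Middle of the bail's top bar (axis of the 3.5 mm wire), 50 mm above the strainer's underside. The bar runs along the strainer's x, level over its middle 12 mm; the bail's legs are 44 mm apart. Between the drum's top and the bar's underside 26 mm are free.
- picker: Hook picker, 178 mm long, 0.13 kg, hanging upright in a rack slot: black flat-sided handle 26 mm (its x) by 16 mm (its y), 55 mm high; under it a round collar 30 mm across, 5 mm thick, that rests on the rack; then a 5 mm steel rod ending in a J hook that points along the picker's +x. Origin: on the rod axis at the collar's underside, z up; handle 5 to 60 mm above it.
- picker_grip (a point): Middle of the picker's handle, 34 mm above the origin, where to grip it across its 16 mm (the picker's y).
- picker_hook (a point): Seat of the hook, where a hooked wire comes to lie: upper face of the hook's bottom, 7.5 mm to +x of the rod axis, 112.5 mm below the picker's origin. The hook opens upwards; rod and tip (5 mm thick each) stand 10 mm apart, so it takes up 10 mm to either side of the seat along x. The tip rises 8.5 mm above the seat, the hook's underside is 5 mm below it.
- rack: Dark sheet-steel tool rack, fixed, 110 by 200 mm; top plate 4 mm thick, its upper face 128 mm above the bench. Three slots 13 mm wide, 70 mm apart along its y, open towards its -x, end 27 mm to +x of the hanging tools' axes, so the picker with its hook along +x lifts straight up out of its slot and lowers straight down into it. Origin: centre of the base, z up. Left or right of the case.
- tray: Steel drain tray, fixed, 240 mm (its x) by 190 mm (its y), walls 22 mm high and 3 mm thick, floor 3 mm thick. Origin: centre of its underside; z up. It stands on the other side of the case from the rack.
- scriber: Bystander hanging in the rack: straight scriber with a round black handle 26 mm thick and 45 mm high. Origin: centre of the collar's underside, on the top plate.
- nutdriver: Bystander hanging in the rack: nut driver with a round black handle 26 mm thick and 45 mm high. Origin: centre of the collar's underside, on the top plate.
- drain_plug: Bystander: steel drain plug, 20 mm across and 28 mm high, standing in the tray near the middle of one long wall. Origin: centre of its underside.
- spacer: Bystander: steel spacer ring, 22 mm across and 12 mm high, lying on top of the crankcase. Origin: centre of its underside.
Not all that is in view belongs to the job. Leave any brown look-alike of the picker alone. Leave any turquoise look-alike of the cap alone.

How it is judged:
On the way, in this order (a step that is already met when the one before it is completed fails the run):
1. the cap lies flat on the floor of the tray, let go (x of cap in the frame of tray between -0.12 and 0.12 m and y of cap in the frame of tray between -0.095 and 0.095 m and z of cap in the frame of tray below 0.012 m and angle between cap's own z axis and vertical below 0.2 rad and contact force between the fingers and cap below 0.1 N), for 0.2 s.
2. the held picker's hook is deep in the well (horizontal distance between picker_hook and well_mouth below 0.032 m and z of picker_hook in the frame of well_mouth below -0.06 m and contact force between the fingers and picker above 1 N), for 0.05 s.
3. the strainer hangs on the hook, clear above the well's mouth, no finger on it (z of strainer in the frame of well_mouth above 0 m and distance between picker_hook and bail below 0.02 m and contact force between picker and strainer above 0.2 N and contact force between the fingers and strainer below 0.1 N), for 0.1 s.
4. the strainer has been set down standing on the tray's floor, the hook still inside its bail (x of strainer in the frame of tray between -0.12 and 0.12 m and y of strainer in the frame of tray between -0.095 and 0.095 m and z of strainer in the frame of tray below 0.01 m and contact force between strainer and tray above 0.2 N and distance between picker_hook and bail below 0.03 m), for 0.05 s.
At the end, for the whole second after the job is handed in: Cap flat (within 0.2 rad) and strainer upright (within 0.2 rad), both on the floor of the tray and at rest, not on one another; the picker hangs at rest and upright (within 0.15 rad) in its own slot, its collar on the rack's top plate and its origin within 30 mm of where it was at the start (x of cap in the frame of tray between -0.12 and 0.12 m and y of cap in the frame of tray between -0.095 and 0.095 m and z of cap in the frame of tray below 0.012 m and angle between each of cap, strainer's own z axis and vertical below 0.2 rad and x of strainer in the frame of tray between -0.12 and 0.12 m and y of strainer in the frame of tray between -0.095 and 0.095 m and z of strainer in the frame of tray below 0.01 m and linear speed of each of strainer, cap, picker below 0.02 m/s and distance of picker from where it was at the start of the episode below 0.03 m and angle between picker's own z axis and vertical below 0.15 rad and z of picker in the frame of rack between 0.123 and 0.135 m); the robot touches nothing.
It fails at once if the cap is dropped (falls freely faster than 0.6 m/s) (linear speed of cap above 0.6 m/s and contact force between the fingers and cap below 0.05 N).
It fails at once if the strainer is dropped (falls freely faster than 0.6 m/s) (linear speed of strainer above 0.6 m/s and contact force between picker and strainer below 0.05 N).
It fails at once if one of the other rack tools, the drain plug or the spacer is moved by more than 30 mm (distance of any of scriber, nutdriver, drain_plug, spacer from where it was at the start of the episode above 0.03 m).
It also fails if it takes over 72 s, if anything falls off the work surface, if the arm or the gripper's body presses on something with over 40 N, if the wrist force passes 120 N, or if a joint passes its speed limit or range.

## Robot

A 6-joint arm with a two-finger parallel gripper is mounted at the origin on the work surface. World frame = base frame: x ahead of the robot, y to its left, z up, the work surface at z = 0. Lengths are in m, angles in rad, forces in N, time in s.
With the tool pointing down it reaches from about 0.425 to 0.95 m from the base axis. Payload 3.5 kg.
Tool frame: the origin (TCP) lies on the centre line of the jaws, within the pads' length; the fingertips stand 17 mm ahead of it and the grasp point (between the pads) lies 2 mm behind it; z points along the fingers, y is the direction in which the jaws open and shut (so a half turn about z gives the same grasp; the last joint's range is limited). The gripper opens to 85 mm and grips with 20 to 120 N. Pads are 22 mm wide; open, the fingers measure 114 mm over their backs; the gripper's body (76 mm by 85 mm) begins 54 mm behind the grasp point. The pads swing forward as they close: fully open they stand 13 mm farther back than shut.
Start: joints at [-1.392, 0.286, 1.577, -0, 1.279, -0.15], TCP at [0.218, -0.639, 0.211] pointing down, gripper open.
Joint ranges: [-2.77, 2.77], [-0.9, 2.22], [0.21, 2.48], [-1.53, 4.67], [0.24, 2.81], [-2.84, 2.84]. Speed limits (rad/s): [2.79, 2.79, 3.14, 3.14, 3.14, 3.14].

## Interface

Orientations are given as a unit quaternion [x, y, z, w].
In Python, from rig import arm gives the robot as it stands.
- The arm moves only by the tool jog_arm, never from a script. Its argument "deltas" is a list of rows, each a list of 3 entries, a list of its own where there are three numbers: the shift along the tool's x, y, z in cm, then the turn about the tool's z in degrees, then the finger opening in cm, from 0 to 8.54. A call has 1 to 8 rows; each row shifts and turns the pose as measured when the row begins, along the tool's axes as they then stand; what a row does not reach is not made up. A row lasts 1/10 s, in which the tool goes at most 50 mm and 8.59 degrees, less where a joint would pass 70% of its speed; a pose out of reach is approached as far as the arm can. A call is refused whole if a number of a shift passes 5 or a number of a turn 8.59, either way. A call with a gripper value outside its range is refused whole. The fingers move at their own pace and stop on an object; "squeeze" is the grip in N (left out, the last holds). Time passes only in rows, so rows that do not move let the fingers close. It gives the time, the measured TCP pose, the force and the opening at its end, in the units of the state.
- arm.state(): the state, without advancing time (a new reading comes with each control period).
- arm.read_camera(name): name is "scene" or "top"; returns the picture (480x640x3 uint8, red, green, blue); there is no depth.
- arm.camera_model(name): a dict with "mtx" (3x3 intrinsics, pixels), "k1" (the pictures are not rectified: a ray, as slopes to the right and down, at radius r is drawn at 1 + k1 r^2 times it, then the intrinsics apply), "rvec" (rotation vector, rad) and "tvec" (3), from world to camera coordinates, as OpenCV has them. Camera axes: x right, y down, z forward; pixel columns grow to the right and rows downward; lengths in m; the calibration is good to about 2 mm. A picture is of the moment at which its call begins. camera_model takes no time and is no camera call.
- arm.close_job(): hands the job in, once; it reports no verdict.
The state is a dict: "time_s": time; "joint_positions": joint angles; "joint_velocities": joint speeds; "effort": joint torques, N m; "eef_pos": TCP position; "eef_rot": TCP orientation; "ft_force": force on the tool from outside, world axes, zero at the start; "torque": the same for the moment, N m; "finger_gap": opening from 0.0 (shut) to 1.0 (fully open).
Only numpy, scipy, OpenCV 4.12 (cv2) and the standard library are available. Lean on these libraries where they do the work, as an engineer would, in place of code of your own. Each camera call takes 0.05 s, during which the arm holds its last target.

## Working session

There is one attempt and no reset: what is moved stays moved. The work goes in short steps, Python scripts to look and compute and a tool call to move; the robot and the scene stay as the last step left them, time stands still between calls to the robot, and variables do not carry over. Pictures are saved under pics/ and viewed, and the job is handed in when it is done.

Besides the shell and the picture viewer there is one more tool, called as name(argument=value, ...), one argument or row to a line, values as JSON. jog_arm: Moves the arm, as the interface text tells. Its arguments: {"type":"object","properties":{"deltas":{"type":"array"},"squeeze":{"type":"number"}},"required":["deltas"]}

```bash
ls; mkdir -p pics
python3 - <<'E'
from rig import arm
import cv2
for n in("scene","top"):
    im=arm.read_camera(n); cv2.imwrite(f"pics/{n}0.png",im[:,:,::-1])
    m=arm.camera_model(n); print(n,m)
print(arm.state())
E
```

```text
pics
scene {'mtx': array([[453.53171447,   0.        , 314.68270316],
       [  0.        , 453.53171447, 234.06185386],
       [  0.        ,   0.        ,   1.        ]]), 'k1': 0.02250453970570366, 'rvec': array([ 1.58384589,  1.74237856, -0.88767419]), 'tvec': array([ 0.03638191, -0.17313944,  1.31780366])}
top {'mtx': array([[433.83928743,   0.        , 323.09632829],
       [  0.        , 433.83928743, 240.32124417],
       [  0.        ,   0.        ,   1.        ]]), 'k1': -0.0858132180938588, 'rvec': array([ 2.17048274, -2.20085946,  0.10353202]), 'tvec': array([0.00907203, 0.48560363, 1.02078857])}
{'time_s': 0.1, 'joint_positions': array([-1.39199985e+00,  2.87113046e-01,  1.57806581e+00,  7.01097171e-06,
        1.27860892e+00, -1.49988775e-01]), 'joint_velocities': array([-0.001373  , -0.00198524, -0.00177001,  0.00126856, -0.00063982,
        0.00120046]), 'effort': array([ 9.42754559e-04, -4.07291687e+01, -2.93700027e+01, -1.66619411e-04,
        3.42518397e-03, -2.81498195e-06]), 'eef_pos': array([ 0.21787228, -0.63817937,  0.20954251]), 'eef_rot': array([ 9.86517507e-01,  1.63652079e-01, -1.24530815e-05, -1.09749356e-03]), 'ft_force': array([-0.13508827, -0.64522338, -0.46624257]), 'torque': array([-0.02844364,  0.01323374, -0.03067137]), 'finger_gap': 1.0011790935315181}
```

View pics/scene0.png

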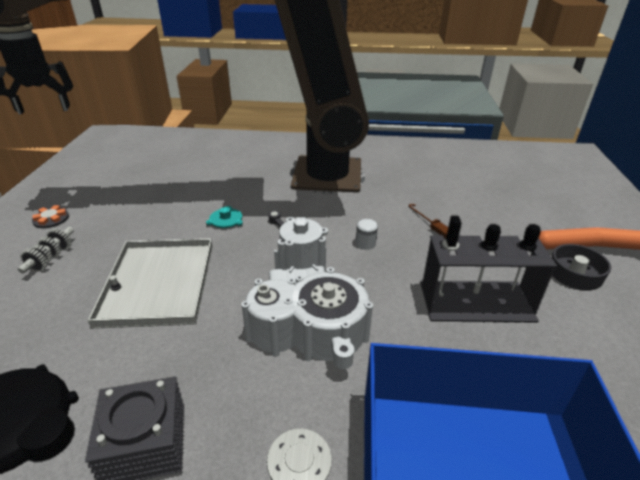

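View pics/top0.png

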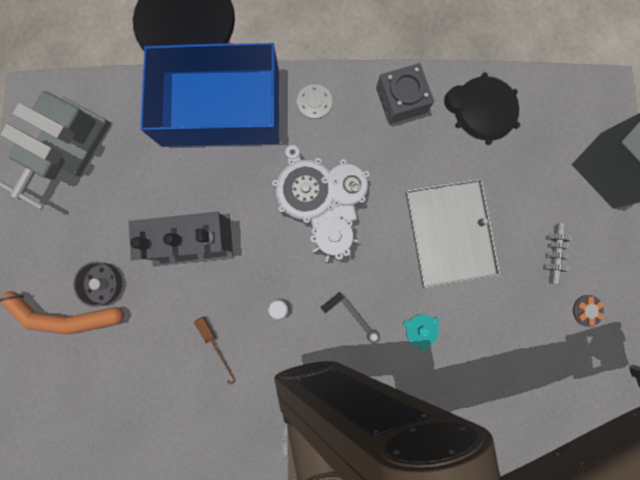

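The cap sits on the tower at top (334,237) and scene (301,230). The tray is at top (452,233) and the rack at top (180,238). The rack tools are at top (141,243), (172,240) and (205,236), and in the scene at (454,232), (491,237) and (532,236). The lookalikes are the brown picker at top (215,350) and the turquoise cap at top (422,330). I'll crop closer on the cap and rack.

```bash
cat > h.py <<'E'
import numpy as np, cv2
from rig import arm
def cam(n):
    m=arm.camera_model(n); K=np.array(m["mtx"]);R=cv2.Rodrigues(np.array(m["rvec"]))[0];t=np.array(m["tvec"]);return K,m["k1"],R,t
def ray(n,u,v):
    K,k,R,t=cam(n)
    d=cv2.undistortPoints(np.array([[[u,v]]],float),K,np.array([k,0,0,0.]))[0,0]
    return -R.T@t, R.T@np.array([d[0],d[1],1])
def plane(n,u,v,z):
    o,d=ray(n,u,v); return o+d*(z-o[2])/d[2]
def proj(n,p):
    K,k,R,t=cam(n)
    return cv2.projectPoints(np.array(p,float).reshape(-1,1,3),cv2.Rodrigues(R)[0],t,K,np.array([k,0,0,0.]))[0][:,0]
def two(uvs,uvt):
    a,d=ray("scene",*uvs);b,e=ray("top",*uvt)
    s=np.linalg.lstsq(np.c_[d,-e],b-a,rcond=None)[0]
    return (a+d*s[0]+b+e*s[1])/2, np.linalg.norm(a+d*s[0]-b-e*s[1])
def crop(name,img,x,y,w,h,s):
    c=cv2.resize(img[y:y+h,x:x+w],None,fx=s,fy=s,interpolation=cv2.INTER_CUBIC); return c
def yaw():
    from scipy.spatial.transform import Rotation as Ro
    s=arm.state();M=Ro.from_quat(s["eef_rot"]).as_matrix();return s["eef_pos"],M
E
python3 - <<'E'
import cv2,numpy as np
t=cv2.imread("pics/top0.png");s=cv2.imread("pics/scene0.png")
def c(i,x,y,w,h,f): return cv2.resize(i[y:y+h,x:x+w],(w*f,h*f),interpolation=cv2.INTER_CUBIC)
a=np.vstack([c(t,120,200,120,75,6)]);b=c(t,290,200,90,70,6);cc=c(s,420,200,140,80,5);d=c(s,265,205,90,70,6)
def st(a,b):
    w=max(a.shape[1],b.shape[1]);p=lambda q:cv2.copyMakeBorder(q,0,0,0,w-q.shape[1],0);return np.vstack([p(a),p(b)])
cv2.imwrite("pics/c1.png",cv2.resize(a,None,fx=1,fy=1)); cv2.imwrite("pics/c2.png",b);cv2.imwrite("pics/c3.png",cc);cv2.imwrite("pics/c4.png",d)
E
```

```text
(no output)
```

View pics/c1.png

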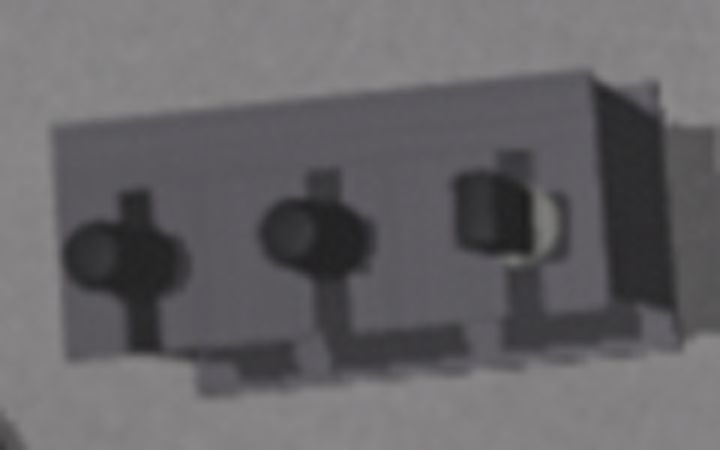

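View pics/c2.png

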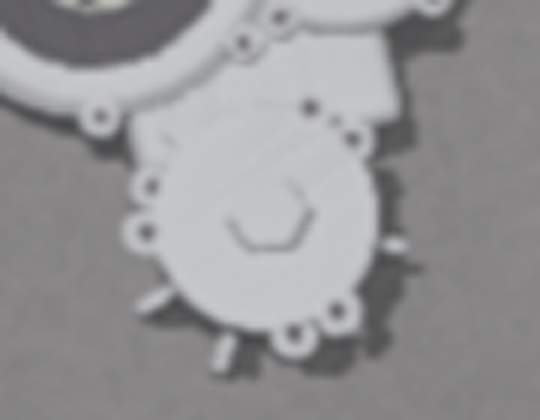

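View pics/c3.png

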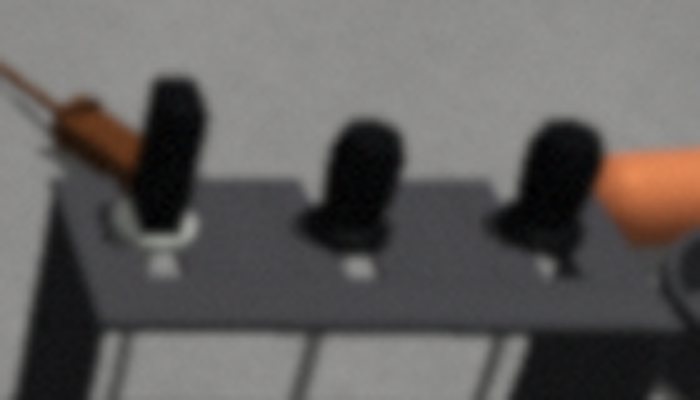

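View pics/c4.png

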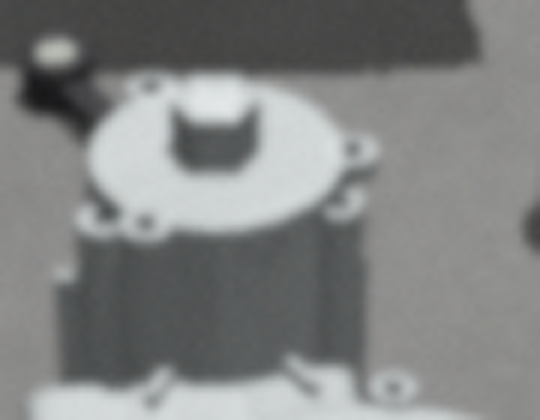

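I choose the silver-collared, flat-sided tall black handle at top (205,236) as the picker; the other two are round. The real cap is the aluminium one on the tower, with its boss at top (335,236).

Run:
```python
from h import *
np.set_printoptions(precision=4,suppress=True)
print("boss two",two((300.7,221.7),(335.3,235.8)))
print("boss top z.162",plane("top",335.3,235.8,.162),plane("scene",300.7,221.7,.162))
a=plane("top",290+245/6,200+248/6,.142);b=plane("top",290+297/6,200+248/6,.142);print("boss edge",a,b,np.degrees(np.arctan2(*(b-a)[[1,0]])))
l=plane("top",290+230/6,200+213/6,.162);r=plane("top",290+313/6,200+212/6,.162);print("corners",l,r,np.linalg.norm(l-r),np.degrees(np.arctan2(*(r-l)[[1,0]])))
# flange scene crop ellipse: left 88, right 345, top 75?, bottom 232
print("flange sc", plane("scene",265+217/6,205+152/6,.142))
print("flange top", plane("top",290+270/6,200+215/6,.142))
print("picker handletop",plane("top",199.7,235.3,.188),"sc",plane("scene",420+180/5,200+84/5,.188))
print("two",two((420+180/5,200+84/5),(199.7,235.3)))
print("collar",plane("top",206.5,237,.133),"sc",plane("scene",420+155/5,200+222/5,.133))
# rack top corners in top crop: (52,125),(590,70),(68,360),(612,308)
for p in((52,125),(592,70),(68,360),(612,310)): print("rack",plane("top",120+p[0]/6,200+p[1]/6,.128))
for p in((407,191),(482,181),(497,274),(424,287)): print("tray rim",plane("top",*p,.022))
for p in ((480.5,222.5),): print("plug",plane("top",*p,.031))
print("plug sc",plane("scene",113,284,.02))
for p in((127,241),(211,240),(197,321),(91,323)): print("tray rim sc",plane("scene",*p,.022))
```

```text
boss two (array([ 0.4831, -0.0194,  0.1605]), np.float64(0.003703403227737047))
boss top z.162 [ 0.4831 -0.0212  0.162 ] [ 0.4852 -0.0173  0.162 ]
boss edge [ 0.4733 -0.0124  0.142 ] [ 0.4731 -0.0307  0.142 ] -90.76969540204058
corners [ 0.4839 -0.0068  0.162 ] [ 0.4839 -0.0355  0.162 ] 0.02869194982282876 -90.06343258284943
flange sc [ 0.4844 -0.0168  0.142 ]
flange top [ 0.4849 -0.0214  0.142 ]
picker handletop [0.4854 0.2535 0.188 ] sc [0.4811 0.2579 0.188 ]
two (array([0.4854, 0.2549, 0.1903]), np.float64(0.0038420631200557073))
collar [0.4869 0.2538 0.133 ] sc [0.489  0.2578 0.133 ]
rack [0.5252 0.4278 0.128 ]
rack [0.5421 0.229  0.128 ]
rack [0.4396 0.4199 0.128 ]
rack [0.4553 0.2213 0.128 ]
tray rim [ 0.6032 -0.2035  0.022 ]
tray rim [ 0.627  -0.3916  0.022 ]
tray rim [ 0.3979 -0.4183  0.022 ]
tray rim [ 0.3702 -0.2375  0.022 ]
plug [ 0.5229 -0.3791  0.031 ]
plug sc [ 0.5332 -0.3886  0.02  ]
tray rim sc [ 0.3956 -0.4204  0.022 ]
tray rim sc [ 0.3738 -0.2356  0.022 ]
tray rim sc [ 0.6163 -0.1924  0.022 ]
tray rim sc [ 0.6384 -0.3791  0.022 ]
```

Run:
```python
import cv2,numpy as np
t=cv2.imread("pics/top0.png")
cv2.imwrite("pics/c5.png",cv2.resize(t[170:295,395:510],None,fx=4.6,fy=4.6,interpolation=cv2.INTER_CUBIC))
c=cv2.resize(t[210:262,185:235],None,fx=11,fy=11,interpolation=cv2.INTER_CUBIC)
cv2.imwrite("pics/c6.png",np.clip(c.astype(float)*1.8,0,255).astype(np.uint8))
```

```text
(no output)
```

View pics/c5.png

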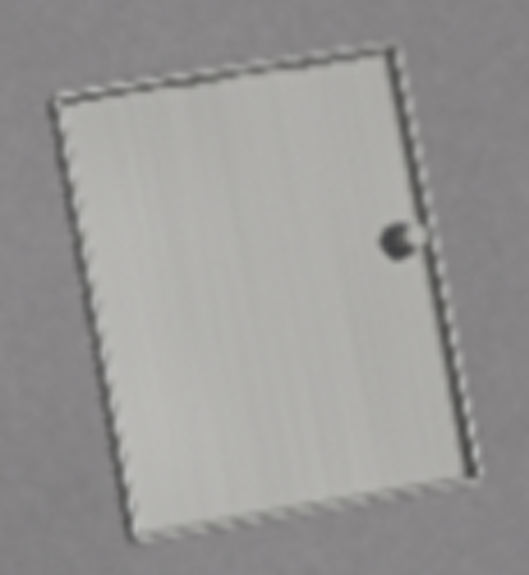

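View pics/c6.png

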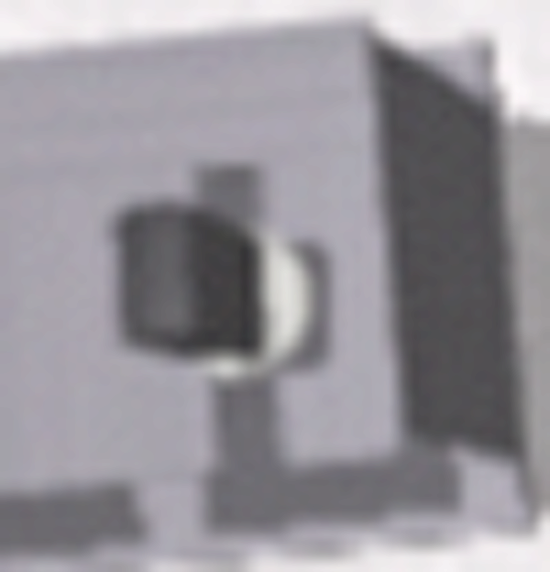

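Measured:

| Item | Position (m) | Check |
|---|---|---|
| Boss | (0.484, -0.019), flats facing 0/±60° | two-view z 0.1605 against 0.162 expected |
| Picker | (0.486, 0.256), rack yaw about 4.9° | handle top z 0.190 against 0.188 expected |
| Tray | centre (0.503, -0.31), yaw about 9° | rim sides about 0.24 × 0.19 |
| Plug | (0.525, -0.383) | |

Next I'll work out the move to above the cap.

```bash
cat > go.py <<'E'
# usage: go.py x y z yawdeg  -> remaining shift in tool axes (cm) and turn (deg)
import sys
from h import *
np.set_printoptions(precision=4,suppress=True)
p,M=yaw(); s=arm.state()
y=np.degrees(np.arctan2(M[1,0],M[0,0]))
print("t %.2f"%s["time_s"],"pos",p,"yaw %.2f"%y,"tilt",np.degrees(np.arccos(-M[2,2])).round(2),"F",s["ft_force"],"gap",round(float(s["finger_gap"]),3))
if len(sys.argv)>3:
    a=list(map(float,sys.argv[1:])); d=np.array(a[:3])-p
    print("shift world cm",d*100,"start-tool cm",M.T@d*100)
    if len(a)>3:
        tr=-((a[3]-y+180)%360-180); print("turn",tr)
        yy=np.radians(a[3]); F=np.array([[np.cos(yy),np.sin(yy),0],[np.sin(yy),-np.cos(yy),0],[0,0,-1]]).T
        c,sn=np.cos(yy),np.sin(yy); F=np.array([[c,sn,0],[sn,-c,0],[0,0,-1]])
        print("tool cm at target yaw",F.T@d*100)
E
python3 go.py .484 -.019 .25 30
```

```text
t 0.10 pos [ 0.2179 -0.6382  0.2095] yaw 18.84 tilt 0.13 F [-0.1351 -0.6452 -0.4662] gap 1.001
shift world cm [26.6128 61.9179  4.0457] start-tool cm [ 45.1814 -50.017   -3.9221]
turn -11.162129412871764
tool cm at target yaw [ 54.0063 -40.3161  -4.0457]
```

jog_arm(
  deltas=[
    [[0, 0, -4.5], -5.6, 8],
    [[3, -2.5, -1], -5.6, 6],
    [[3.8, -2.9, 0], 0, 5],
    [[3.8, -2.9, 0], 0, 5],
    [[3.8, -2.9, 0], 0, 5],
    [[3.8, -2.9, 0], 0, 5],
    [[3.8, -2.9, 0], 0, 5],
    [[3.8, -2.9, 0], 0, 5],
  ],
)

```text
time_s: 0.9
eef_pos: [0.3436, -0.3299, 0.262]
eef_rot: [0.966, 0.258, 0.001, -0.006]
ft_force: [0.9, -0.1, 0.3]
finger_gap: 0.585
```

```bash
python3 go.py .484 -.019 .25 30
```

```text
t 0.90 pos [ 0.3436 -0.3299  0.262 ] yaw 29.91 tilt 0.65 F [ 0.9386 -0.0758  0.3402] gap 0.585
shift world cm [14.0372 31.0941 -1.1954] start-tool cm [ 27.6687 -19.9364   1.5154]
turn -0.0861588929874415
tool cm at target yaw [ 27.7036 -19.9096   1.1954]
```

jog_arm(
  deltas=[
    [[4, -2.9, 0.2], 0, 5],
    [[4, -2.9, 0.2], 0, 5],
    [[4, -2.9, 0.2], 0, 5],
    [[4, -2.9, 0.2], 0, 5],
    [[4, -2.9, 0.2], 0, 5],
    [[4, -2.9, 0.2], 0, 5],
    [[2.5, -1.8, 0], 0, 5],
    [[0.5, -0.3, 0], 0, 5],
  ],
)

```text
time_s: 1.7
eef_pos: [0.4787, -0.0158, 0.2505]
eef_rot: [0.966, 0.26, 0.0, -0.006]
ft_force: [-0.8, 0.1, 0.9]
finger_gap: 0.585
```

```bash
python3 go.py .484 -.019 .21 30
```

```text
t 1.70 pos [ 0.4787 -0.0158  0.2505] yaw 30.15 tilt 0.74 F [-0.7655  0.0768  0.9087] gap 0.585
shift world cm [ 0.5347 -0.3248 -4.0488] start-tool cm [0.2824 0.5991 4.0429]
turn 0.14887332049161728
tool cm at target yaw [0.3006 0.5486 4.0488]
```

jog_arm(
  deltas=[
    [[0.3, 0.6, 1.5], 0, 5],
    [[0, 0, 1.5], 0, 5],
    [[0, 0, 1], 0, 5],
    [[0, 0, 0], 0, 5],
  ],
)

```text
time_s: 2.1
eef_pos: [0.4831, -0.0191, 0.2073]
eef_rot: [0.965, 0.261, -0.001, -0.007]
ft_force: [0.4, 0.1, 0.1]
finger_gap: 0.587
```

```bash
python3 go.py .484 -.019 .161 30
python3 - <<'E'
from h import *
s=arm.read_camera("scene")[:,:,::-1];t=arm.read_camera("top")[:,:,::-1]
a=cv2.resize(s[150:290,220:380],None,fx=3,fy=3,interpolation=cv2.INTER_CUBIC);b=cv2.resize(t[180:320,270:375],None,fx=3,fy=3,interpolation=cv2.INTER_CUBIC)
cv2.imwrite("pics/d1.png",np.hstack([a,b]))
p,M=yaw()
print(proj("scene",p),proj("top",p))
E
```

```text
t 2.10 pos [ 0.4831 -0.0191  0.2073] yaw 30.25 tilt 0.76 F [0.355  0.1449 0.0789] gap 0.587
shift world cm [ 0.0931  0.0108 -4.6289] start-tool cm [0.0793 0.0986 4.6281]
turn 0.2505133528317174
tool cm at target yaw [0.0861 0.0372 4.6289]
[[299.26277778 199.35816083]] [[335.27947861 233.12542408]]
```

View pics/d1.png

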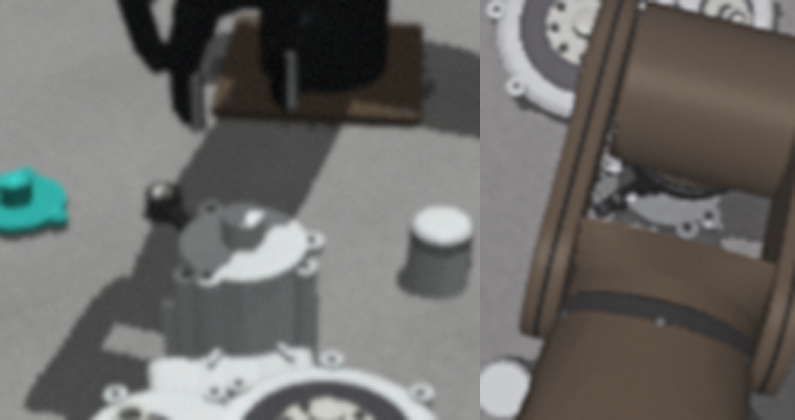

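```bash
python3 - <<'E'
from h import *
p,M=yaw()
for w in(.025,-.025):
  for dz in (-.0,.017): print(w,dz,((proj("scene",p+M@[0,w,dz])[0]-[220,150])*3).round(0))
im=cv2.imread("pics/d1.png")
E
python3 - <<'E'
import sys;sys.path.insert(0,'.')
from h import *
s=arm.read_camera("scene")[:,:,::-1]
a=cv2.resize(s[130:240,240:350],None,fx=6,fy=6,interpolation=cv2.INTER_CUBIC).astype(float)
cv2.imwrite("pics/d2.png",np.clip(255*(a/255)**.5,0,255)[:600])
E
```

```text
0.025 -0.0 [199. 158.]
0.025 0.017 [200. 182.]
-0.025 -0.0 [276. 139.]
-0.025 0.017 [276. 163.][ WARN:0@1.327] global loadsave.cpp:1063 imwrite_ Unsupported depth image for selected encoder is fallbacked to CV_8U.
```

View pics/d2.png

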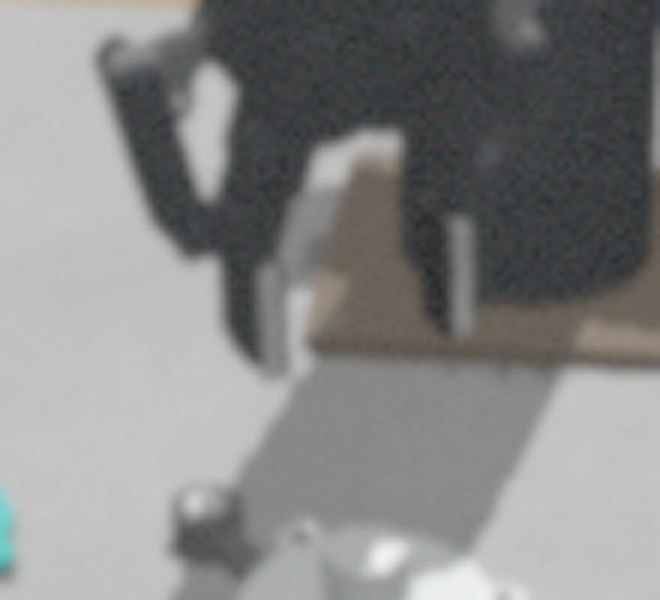

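The scene view shows the fingertips about 14–18 px higher than the reported TCP predicts. I'll cross-check in the top view before descending.

Run:
```python
from h import *
s=arm.read_camera("top")[:,:,::-1]
a=cv2.resize(s[205:275,295:385],None,fx=8,fy=8,interpolation=cv2.INTER_CUBIC).astype(float)
cv2.imwrite("pics/d3.png",np.clip(255*(a/255)**.5,0,255).astype(np.uint8))
p,M=yaw()
for w in(.025,-.025):
  for dz in (-.0,.017): print(w,dz,((proj("top",p+M@[0,w,dz])[0]-[295,205])*8).round(0))
for z in (.19,.2,.21,.22,.23): print(z,plane("scene",285,192.5,z),plane("scene",316.7,185.8,z))
print(p,-cam("scene")[2].T@cam("scene")[3],-cam("top")[2].T@cam("top")[3],arm.state()["joint_positions"])
```

```text
0.025 -0.0 [409. 169.]
0.025 0.017 [404. 177.]
-0.025 -0.0 [235. 274.]
-0.025 0.017 [233. 279.]
0.19 [ 0.4310718  -0.05334526  0.19      ] [0.39969001 0.00433587 0.19      ]
0.2 [ 0.44777909 -0.05052317  0.2       ] [0.41710866 0.00585045 0.2       ]
0.21 [ 0.46448638 -0.04770107  0.21      ] [0.43452732 0.00736503 0.21      ]
0.22 [ 0.48119367 -0.04487898  0.22      ] [0.45194597 0.0088796  0.22      ]
0.23 [ 0.49790096 -0.04205689  0.23      ] [0.46936462 0.01039418 0.23      ]
[ 0.48481538 -0.01926194  0.21028263] [1.16811533 0.07115162 0.63115086] [0.40071074 0.01626178 1.05691483] [-0.25519668 -0.1415856   2.03081248  0.01109891  1.25527666  0.78385104]
```

View pics/d3.png

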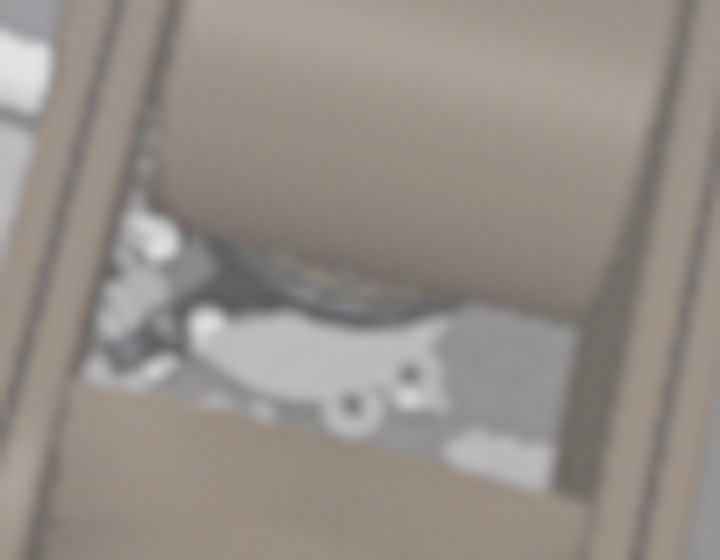

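Run:
```python
from h import *
from scipy.spatial.transform import Rotation as Ro
M=Ro.from_quat([.98652,.16365,0,-.0011]).as_matrix();p=np.array([.2179,-.6382,.2095])
for w in(.0427,0,-.0427):
  for dz in (-.03,0,.004,.017): print(w,dz,proj("scene",p+M@[0,w,dz])[0])
s=cv2.imread("pics/scene0.png")
a=cv2.resize(s[50:150,0:120],None,fx=6,fy=6,interpolation=cv2.INTER_CUBIC).astype(float)
cv2.imwrite("pics/d4.png",np.clip(255*(a/255)**.5,0,255).astype(np.uint8))
```

```text
0.0427 -0.03 [ 23.93392397 114.6838001 ]
0.0427 0 [ 28.91817104 127.25987652]
0.0427 0.004 [ 29.56903353 128.90381035]
0.0427 0.017 [ 31.66272593 134.19469193]
0 -0.03 [ 44.63813291 113.21419723]
0 0 [ 49.22248235 125.70410925]
0 0.004 [ 49.82124897 127.33708839]
0 0.017 [ 51.74755388 132.59319554]
-0.0427 -0.03 [ 64.9571381 111.760152 ]
-0.0427 0 [ 69.15625671 124.16626576]
-0.0427 0.004 [ 69.70481755 125.78858475]
-0.0427 0.017 [ 71.4697758 131.0108427]
```

View pics/d4.png

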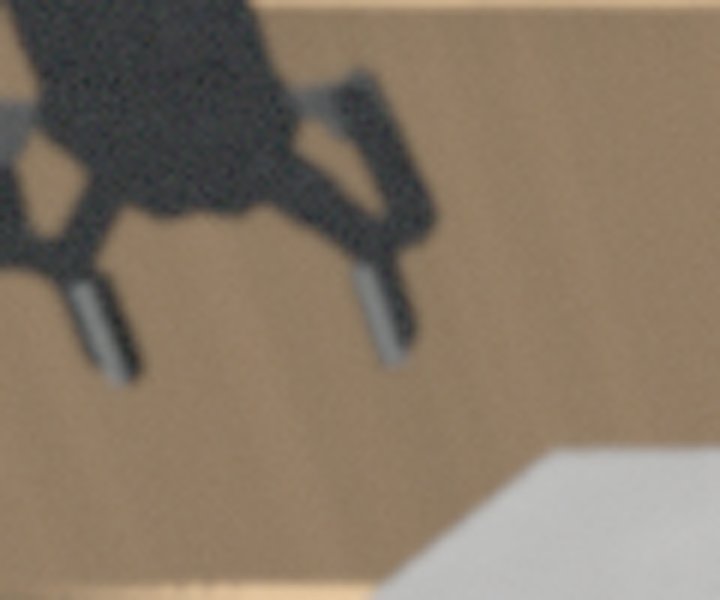

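Both views, including the start picture, put the real fingertips about 35 mm higher than the stated TCP geometry implies. I'll descend to the nominal height, which is safe either way, and look again.

jog_arm(
  deltas=[
    [[0, 0, 1.5], 0, 5],
    [[0, 0, 1.5], 0, 5],
    [[0, 0, 1.2], 0, 5],
    [[0, 0, 0.5], 0, 5],
    [[0, 0, 0], 0, 5],
  ],
)

```text
time_s: 2.8
eef_pos: [0.4857, -0.0196, 0.1616]
eef_rot: [0.965, 0.261, 0.003, -0.004]
ft_force: [0.3, -0.4, 1.2]
finger_gap: 0.584
```

```bash
python3 go.py .484 -.019 .161 30
python3 - <<'E'
from h import *
s=arm.read_camera("scene")[:,:,::-1]
a=cv2.resize(s[140:240,240:350],None,fx=6,fy=6,interpolation=cv2.INTER_CUBIC).astype(float)
cv2.imwrite("pics/d5.png",np.clip(255*(a/255)**.5,0,255).astype(np.uint8))
E
```

```text
t 2.80 pos [ 0.4857 -0.0196  0.1616] yaw 30.20 tilt 0.6 F [ 0.2839 -0.4307  1.1771] gap 0.584
shift world cm [-0.1729  0.0597 -0.0565] start-tool cm [-0.1199 -0.1382  0.0565]
turn 0.2022869549369375
tool cm at target yaw [-0.1199 -0.1382  0.0565]
```

View pics/d5.png

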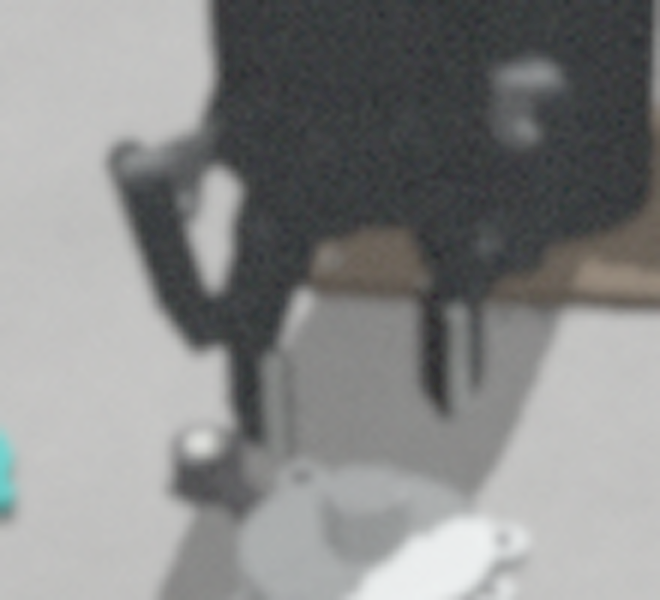

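Tips are at px (284,214) and (316,209), and the flange level is about 18 px (38 mm) lower. The vision holds up, so I'll continue down 3 cm carefully.

jog_arm(
  deltas=[
    [[0, 0, 1], 0, 5],
    [[0, 0, 1], 0, 5],
    [[0, 0, 0.9], 0, 5],
    [[0, 0, 0], 0, 5],
  ],
)

```text
time_s: 3.25
eef_pos: [0.4868, -0.0195, 0.1316]
eef_rot: [0.965, 0.261, 0.004, -0.004]
ft_force: [-0.7, 0.5, -0.1]
finger_gap: 0.589
```

```bash
python3 go.py .484 -.019 .124 30
python3 - <<'E'
from h import *
s=arm.read_camera("scene")[:,:,::-1]
a=cv2.resize(s[150:250,240:350],None,fx=6,fy=6,interpolation=cv2.INTER_CUBIC).astype(float)
cv2.imwrite("pics/d6.png",np.clip(255*(a/255)**.5,0,255).astype(np.uint8))
E
```

```text
t 3.25 pos [ 0.4868 -0.0195  0.1316] yaw 30.21 tilt 0.64 F [-0.7024  0.4656 -0.1268] gap 0.589
shift world cm [-0.2826  0.0491 -0.7604] start-tool cm [-0.2273 -0.1812  0.7589]
turn 0.2145176041620971
tool cm at target yaw [-0.2202 -0.1838  0.7604]
```

View pics/d6.png

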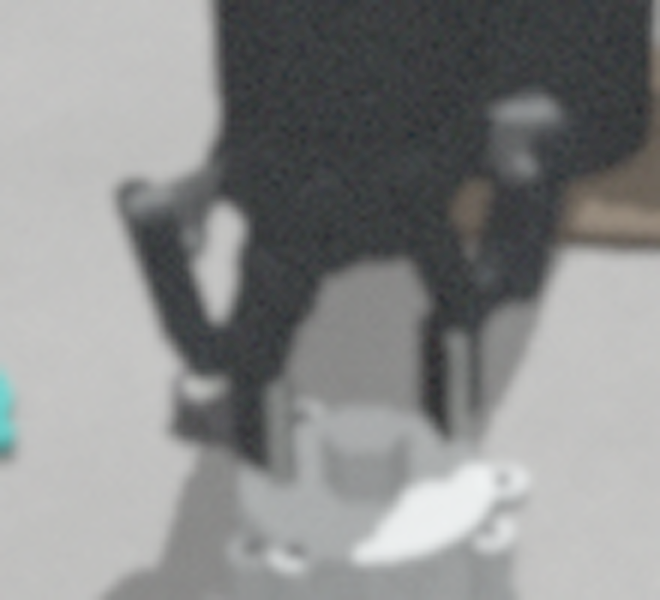

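jog_arm(
  deltas=[
    [[-0.15, -0.1, 0.35], 0, 5],
    [[0, 0, 0], 0, 4],
    [[0, 0, 0], 0, 3],
    [[0, 0, 0], 0, 2],
    [[0, 0, 0], 0, 1.5],
    [[0, 0, 0], 0, 1.5],
    [[0, 0, 0], 0, 1.5],
  ],
  squeeze=40,
)

```text
time_s: 4.0
eef_pos: [0.486, -0.0196, 0.1295]
eef_rot: [0.965, 0.261, 0.006, -0.003]
ft_force: [0.4, -0.6, -0.6]
finger_gap: 0.265
```

```bash
python3 go.py
python3 - <<'E'
from h import *
s=arm.read_camera("scene")[:,:,::-1]
a=cv2.resize(s[150:250,240:350],None,fx=6,fy=6,interpolation=cv2.INTER_CUBIC).astype(float)
cv2.imwrite("pics/d7.png",np.clip(255*(a/255)**.5,0,255).astype(np.uint8))
E
```

```text
t 4.00 pos [ 0.486  -0.0196  0.1295] yaw 30.22 tilt 0.72 F [ 0.3755 -0.6151 -0.5923] gap 0.265
```

View pics/d7.png

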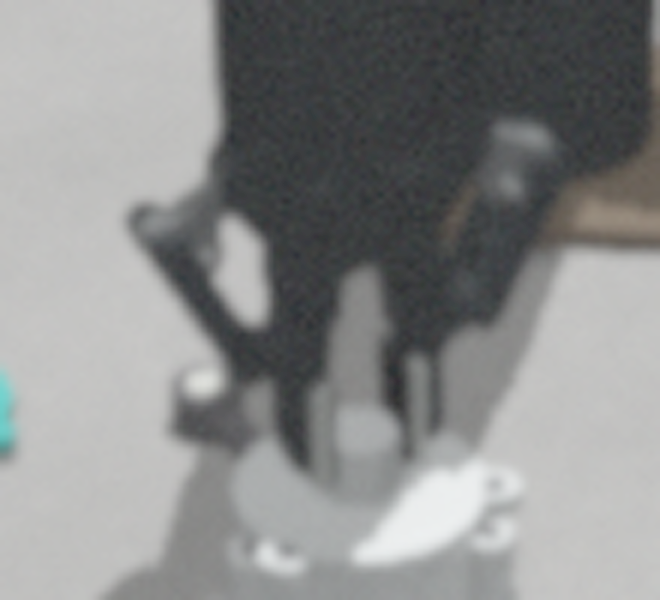

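The jaws are on the boss: opening about 23 mm, boss between the pads at (360,440). I'll hold a moment and lift.

jog_arm(
  deltas=[
    [[0, 0, 0], 0, 1.5],
    [[0, 0, 0], 0, 1.5],
    [[0, 0, -1], 0, 1.5],
    [[0, 0, -1.5], 0, 1.5],
    [[0, 0, -2], 0, 1.5],
    [[0, 0, -2.5], 0, 1.5],
    [[0, 0, 0], 0, 1.5],
  ],
  squeeze=60,
)

```text
time_s: 4.75
eef_pos: [0.4845, -0.02, 0.2026]
eef_rot: [0.965, 0.261, 0.005, -0.003]
ft_force: [0.8, -0.7, -1.2]
finger_gap: 0.258
```

```bash
python3 go.py .444 -.289 .2 30
python3 - <<'E'
from h import *
s=arm.read_camera("scene")[:,:,::-1]
a=cv2.resize(s[120:250,240:360],None,fx=4.5,fy=4.5,interpolation=cv2.INTER_CUBIC).astype(float)
cv2.imwrite("pics/d8.png",np.clip(255*(a/255)**.5,0,255).astype(np.uint8))
E
```

```text
t 4.75 pos [ 0.4845 -0.02    0.2026] yaw 30.22 tilt 0.64 F [ 0.8053 -0.7138 -1.158 ] gap 0.258
shift world cm [ -4.0506 -26.8953  -0.26  ] start-tool cm [-17.0403  21.2005  -0.0033]
turn 0.22374027558808507
tool cm at target yaw [-16.9556  21.2667   0.26  ]
```

View pics/d8.png

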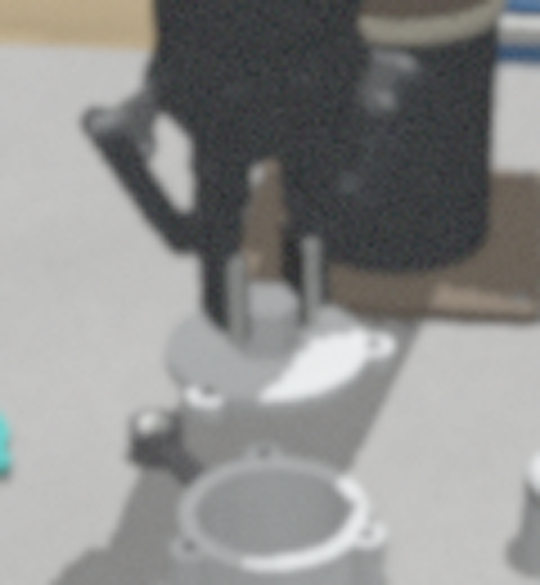

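The cap is lifted cleanly, level, with its underside at about the reported TCP height. Next I'll move it over the tray.

jog_arm(
  deltas=[
    [[-1.5, 1.9, 0], 0, 1.5],
    [[-2.4, 3, 0], 0, 1.5],
    [[-2.7, 3.4, 0], 0, 1.5],
    [[-2.7, 3.4, 0], 0, 1.5],
    [[-2.7, 3.4, 0], 0, 1.5],
    [[-2.7, 3.4, 0], 0, 1.5],
    [[-1.6, 2, 0], 0, 1.5],
    [[-0.5, 0.6, 0], 0, 1.5],
  ],
)

```text
time_s: 5.6
eef_pos: [0.438, -0.2911, 0.1841]
eef_rot: [0.965, 0.263, -0.002, -0.011]
ft_force: [-0.2, 0.2, -1.4]
finger_gap: 0.256
```

```bash
python3 go.py .444 -.289 .05 30
python3 - <<'E'
from h import *
for n in ("scene","top"):
    cv2.imwrite(f"pics/e_{n}.png",arm.read_camera(n)[:,:,::-1])
E
```

```text
t 5.60 pos [ 0.438  -0.2911  0.1841] yaw 30.53 tilt 1.29 F [-0.1902  0.2173 -1.4008] gap 0.256
shift world cm [  0.5977   0.2126 -13.4128] start-tool cm [ 0.5957  0.4214 13.4079]
turn 0.5275352269307518
tool cm at target yaw [ 0.6239  0.1147 13.4128]
```

View pics/e_top.png

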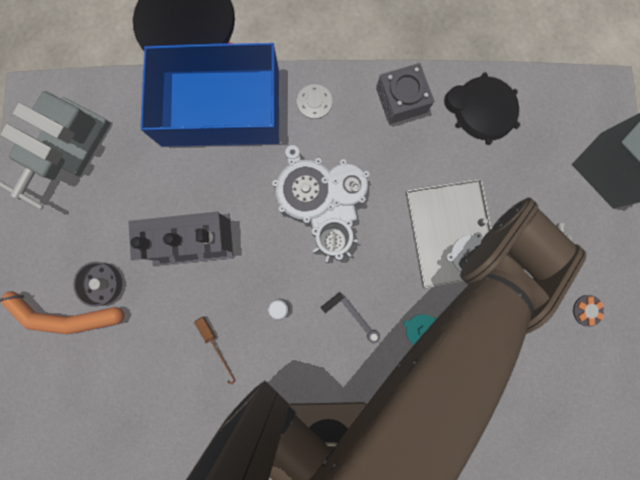

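View pics/e_scene.png

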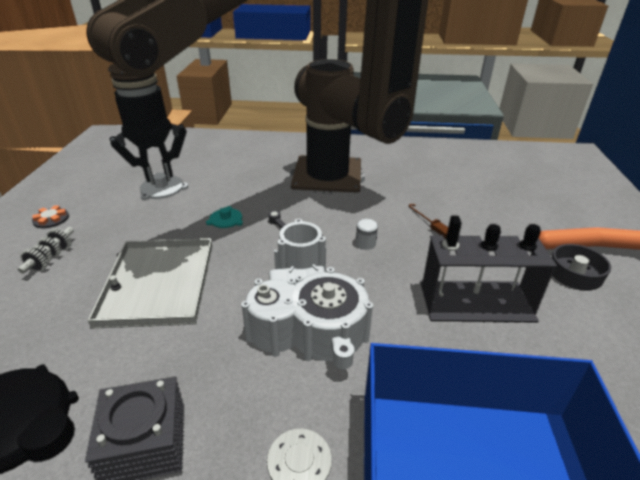

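Run:
```python
from h import *
p,M=yaw()
for q in (p,p+[0,0,.033],p+[0,0,.006]): print(q,proj("scene",q),proj("top",q))
s=cv2.imread("pics/e_scene.png")[110:220,100:220];t=cv2.imread("pics/e_top.png")[180:300,400:520]
f=lambda a:cv2.resize(a,None,fx=3.3,fy=3.3,interpolation=cv2.INTER_CUBIC)[:363]
a=np.hstack([f(s),f(t)]).astype(float)
cv2.imwrite("pics/e2.png",np.clip(255*(a/255)**.6,0,255).astype(np.uint8))
```

```text
[ 0.43833205 -0.28944551  0.18414149] [[163.26155679 190.75637601]] [[467.32311861 254.9434764 ]]
[ 0.43833205 -0.28944551  0.21714149] [[159.86443156 175.58997944]] [[473.02930423 254.12777237]]
[ 0.43833205 -0.28944551  0.19014149] [[162.65578965 188.04952357]] [[468.329569   254.79968978]]
```

View pics/e2.png

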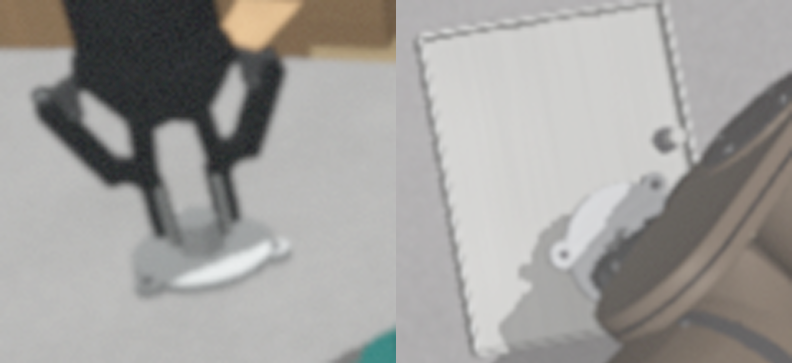

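jog_arm(
  deltas=[
    [[0.4, 0.1, 2], 0, 1.5],
    [[0.2, 0, 2.5], 0, 1.5],
    [[0, 0, 3], 0, 1.5],
    [[0, 0, 3], 0, 1.5],
    [[0, 0, 2], 0, 1.5],
    [[0, 0, 1], 0, 1.5],
    [[0, 0, 0], 0, 1.5],
  ],
)

```text
time_s: 6.4
eef_pos: [0.4447, -0.2725, 0.0434]
eef_rot: [0.963, 0.268, -0.001, -0.014]
ft_force: [-0.5, -0.1, -0.6]
finger_gap: 0.26
```

```bash
python3 go.py .444 -.289 .004 30
python3 - <<'E'
from h import *
s=arm.read_camera("scene")[190:340,70:230,::-1];t=arm.read_camera("top")[175:300,395:520,::-1]
f=lambda a:cv2.resize(a,None,fx=375/a.shape[0],fy=375/a.shape[0],interpolation=cv2.INTER_CUBIC)
a=np.hstack([f(s),f(t)]).astype(float)
cv2.imwrite("pics/e3.png",np.clip(255*(a/255)**.6,0,255).astype(np.uint8))
E
```

```text
t 6.40 pos [ 0.4447 -0.2725  0.0434] yaw 31.13 tilt 1.63 F [-0.504  -0.0983 -0.6208] gap 0.26
shift world cm [-0.0747 -1.6461 -3.9362] start-tool cm [-0.9345  1.4803  3.8915]
turn 1.1335396678152847
tool cm at target yaw [-0.8878  1.3882  3.9362]
```

View pics/e3.png

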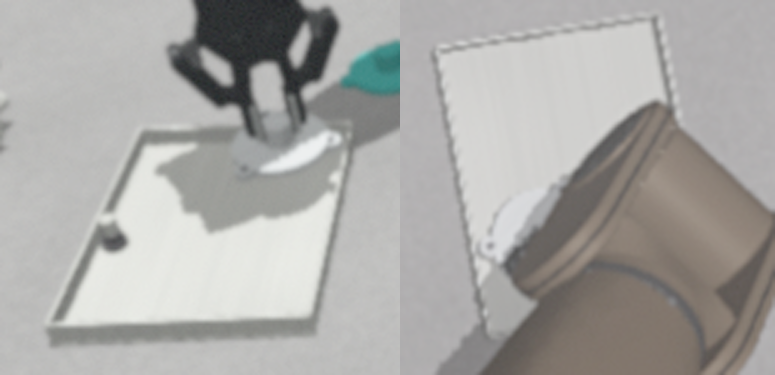

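jog_arm(
  deltas=[
    [[-0.9, 1.5, 0], 1, 1.5],
    [[0, 0, 1], 0, 1.5],
    [[0, 0, 0.9], 0, 1.5],
    [[0, 0, 0], 0, 1.5],
  ],
)

```text
time_s: 6.9
eef_pos: [0.4488, -0.2958, 0.0292]
eef_rot: [0.966, 0.259, 0.002, -0.008]
ft_force: [-1.4, -0.3, -0.7]
finger_gap: 0.259
```

```bash
python3 go.py .444 -.289 .004 30
```

```text
t 6.90 pos [ 0.4488 -0.2958  0.0292] yaw 30.01 tilt 0.96 F [-1.4065 -0.2952 -0.6991] gap 0.259
shift world cm [-0.481   0.6752 -2.5244] start-tool cm [-0.0994 -0.788   2.5355]
turn 0.005264346326868008
tool cm at target yaw [-0.079  -0.8252  2.5244]
```

jog_arm(
  deltas=[
    [[0, 0, 0.9], 0, 1.5],
    [[0, 0, 0.9], 0, 1.5],
    [[0, 0, 0.4], 0, 1.5],
    [[0, 0, 0], 0, 1.5],
  ],
)

```text
time_s: 7.3
eef_pos: [0.4483, -0.295, 0.0047]
eef_rot: [0.966, 0.259, 0.002, -0.009]
ft_force: [0.9, -0.4, -0.3]
finger_gap: 0.255
```

```bash
python3 go.py .449 -.296 .004 30
python3 - <<'E'
from h import *
s=arm.read_camera("scene")[190:340,70:230,::-1]
f=lambda a:cv2.resize(a,None,fx=4,fy=4,interpolation=cv2.INTER_CUBIC)
a=f(s).astype(float)
cv2.imwrite("pics/e4.png",np.clip(255*(a/255)**.6,0,255).astype(np.uint8))
E
```

```text
t 7.30 pos [ 0.4483 -0.295   0.0047] yaw 29.98 tilt 1.03 F [ 0.9064 -0.387  -0.2624] gap 0.255
shift world cm [ 0.0726 -0.1015 -0.0664] start-tool cm [0.0117 0.1253 0.0645]
turn -0.018469824942059176
tool cm at target yaw [0.0121 0.1242 0.0664]
```

View pics/e4.png

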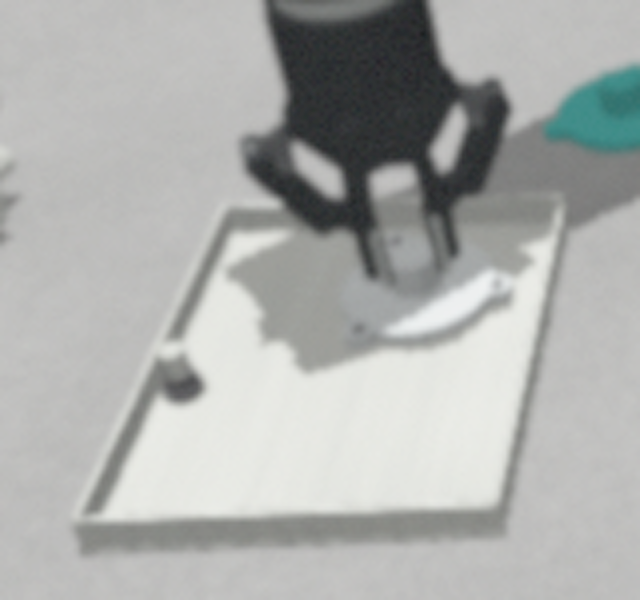

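jog_arm(
  deltas=[
    [[0, 0, 0.2], 0, 1.5],
    [[0, 0, 0.1], 0, 1.5],
  ],
)

```text
time_s: 7.55
eef_pos: [0.4487, -0.2953, 0.0037]
eef_rot: [0.966, 0.259, 0.001, -0.009]
ft_force: [-3.8, 2.8, 8.1]
finger_gap: 0.263
```

jog_arm(
  deltas=[
    [[0, 0, 0.1], 0, 1.5],
    [[0, 0, 0], 0, 1.5],
  ],
)

```text
time_s: 7.75
eef_pos: [0.449, -0.2956, 0.0042]
eef_rot: [0.966, 0.259, 0.001, -0.009]
ft_force: [-0.4, -0.6, -2.0]
finger_gap: 0.257
```

jog_arm(
  deltas=[
    [[0, 0, 0.1], 0, 2.4],
    [[0, 0, 0], 0, 2.8],
    [[0, 0, 0], 0, 3.2],
    [[0, 0, 0], 0, 3.8],
    [[0, 0, -0.5], 0, 4],
    [[0, 0, -1.5], 0, 4],
    [[0, 0, -2], 0, 4],
    [[0, 0, -3], 0, 4],
  ],
)

```text
time_s: 8.55
eef_pos: [0.4475, -0.2951, 0.073]
eef_rot: [0.966, 0.259, -0.0, -0.011]
ft_force: [1.0, -0.7, 0.2]
finger_gap: 0.466
```

jog_arm(
  deltas=[
    [[0, 0, -4], 0, 4],
    [[0, 0, -4], 0, 4],
    [[0, 0, -4], 0, 4],
    [[0, 0, -4], 0, 4],
    [[0, 0, -4], 0, 4],
  ],
)

```text
time_s: 9.05
eef_pos: [0.4469, -0.2978, 0.2852]
eef_rot: [0.966, 0.259, 0.0, -0.011]
ft_force: [-0.5, -0.5, -0.3]
finger_gap: 0.47
```

```bash
python3 go.py .48 .1 .3 5
python3 - <<'E'
from h import *
s=arm.read_camera("scene")[:,:,::-1];t=arm.read_camera("top")[:,:,::-1]
cv2.imwrite("pics/f_s.png",s);cv2.imwrite("pics/f_t.png",t)
f=lambda a,k:cv2.resize(a,None,fx=k,fy=k,interpolation=cv2.INTER_CUBIC)
a=np.hstack([f(s[200:340,70:230],3),f(t[205:275,305:365],6)]).astype(float)
cv2.imwrite("pics/f1.png",np.clip(255*(a/255)**.6,0,255).astype(np.uint8))
E
```

```text
t 9.05 pos [ 0.4469 -0.2978  0.2852] yaw 30.04 tilt 1.22 F [-0.4805 -0.5422 -0.3434] gap 0.47
shift world cm [ 3.3063 39.782   1.484 ] start-tool cm [ 22.7862 -32.8036  -0.6755]
turn 25.040239397974943
tool cm at target yaw [  6.761  -39.3425  -1.484 ]
```

View pics/f1.png

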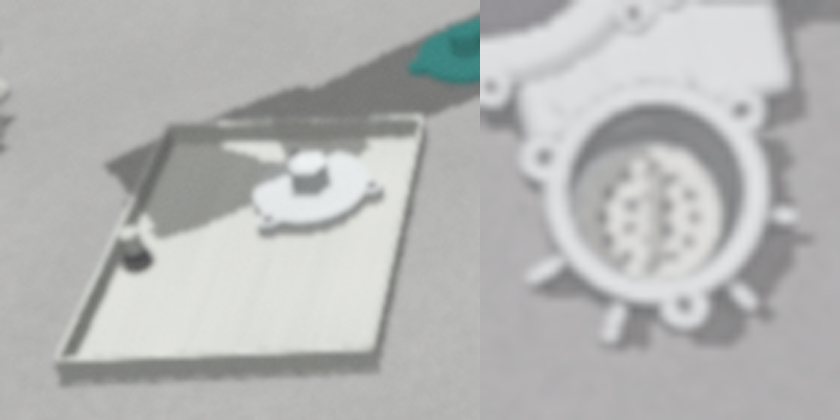

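The cap lies flat in the tray at about scene (173,263). The strainer is visible in the well in the top view, so I'll zoom on the bail.

Run:
```python
from h import *
t=cv2.imread("pics/f_t.png")
c=cv2.resize(t[217:259,312:358],None,fx=14,fy=14,interpolation=cv2.INTER_CUBIC).astype(float)
c=(c-c.mean())*1.6+150
cv2.imwrite("pics/f2.png",np.clip(c,0,255).astype(np.uint8))
```

```text
(no output)
```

View pics/f2.png

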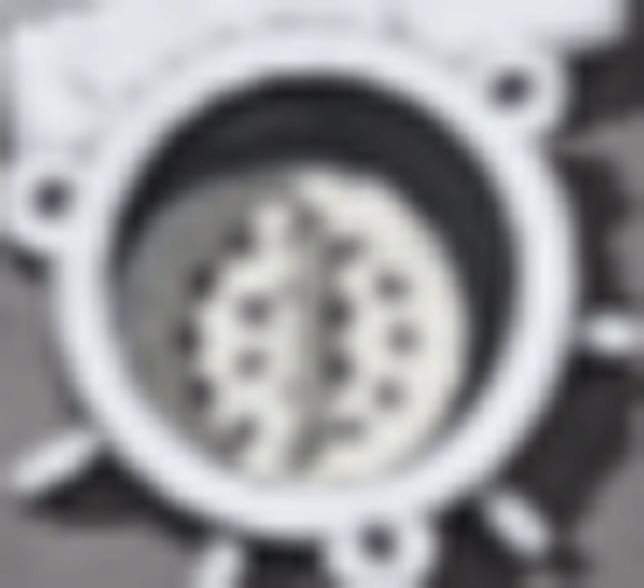

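Run:
```python
from h import *
P=lambda x,y,z:plane("top",312+x/14,217+y/14,z).round(4)
print("rim",P(318,288,.135),"bail",P(308,325,.0545),"drum",P(310,325,.028))
a,b=P(312,205,.0545),P(303,465,.0545);print(a,b,np.linalg.norm(a-b),np.degrees(np.arctan2(*(a-b)[[1,0]])))
t=cv2.imread("pics/f_t.png",0)
c=cv2.resize(t[227:253,320:348],None,fx=22,fy=22,interpolation=cv2.INTER_LANCZOS4).astype(float)
c=(c-c.min())/(c.max()-c.min())*255
cv2.imwrite("pics/f3.png",c.astype(np.uint8))
# predicted bail ends for yaw 0 about rim centre
```

```text
rim [ 0.4818 -0.021   0.135 ] bail [ 0.4828 -0.0225  0.0545] drum [ 0.4849 -0.0239  0.028 ]
[ 0.5027 -0.0235  0.0545] [ 0.4595 -0.0213  0.0545] 0.043255982245234026 -2.9153221166425194
```

View pics/f3.png

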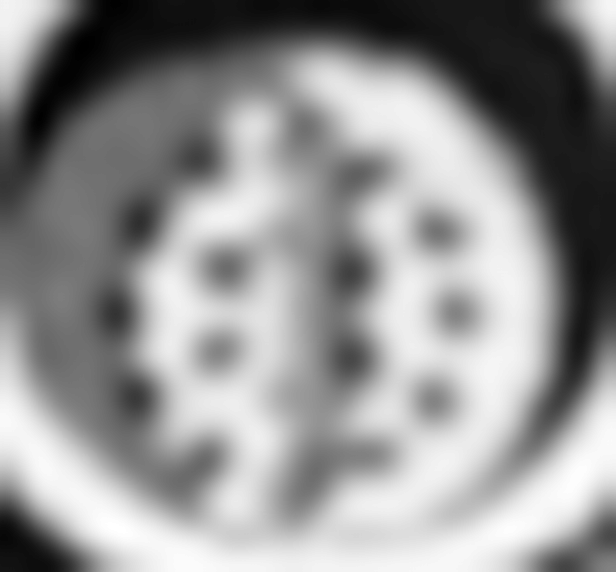

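The bail runs along world x (within about 5°), mid (0.4825, -0.0215); drum centre and rim centre agree within 1 mm. The hook must therefore face ±y in the well. I'm heading for the picker at (0.486, 0.254), tool yaw 5°.

jog_arm(
  deltas=[
    [[1, -2, 0], 8.5, 3.5],
    [[1, -3, 0], 8.5, 3.5],
    [[1, -4, 0], 8, 3.5],
    [[0.7, -4.6, 0], 0, 3.5],
    [[0.7, -4.6, 0], 0, 3.5],
    [[0.7, -4.6, 0], 0, 3.5],
    [[0.7, -4.6, 0], 0, 3.5],
    [[0.7, -4.6, 0], 0, 3.5],
  ],
)

```text
time_s: 9.95
eef_pos: [0.4646, 0.0328, 0.3013]
eef_rot: [0.999, 0.031, 0.008, -0.001]
ft_force: [0.7, 0.2, -0.6]
finger_gap: 0.41
```

```bash
python3 go.py .486 .2537 .24 4.9
```

```text
t 9.95 pos [0.4646 0.0328 0.3013] yaw 3.50 tilt 0.96 F [ 0.6816  0.1783 -0.5655] gap 0.41
shift world cm [ 2.1388 22.0882 -6.1288] start-tool cm [  3.3807 -21.9015   6.2387]
turn -1.402393591976903
tool cm at target yaw [  4.0176 -21.8248   6.1288]
```

jog_arm(
  deltas=[
    [[0.8, -4.2, 0.5], -1.4, 3.5],
    [[0.8, -4.2, 0.5], 0, 3.5],
    [[0.8, -4.2, 0.5], 0, 3.5],
    [[0.8, -4.2, 0.5], 0, 3.5],
    [[0.6, -3.5, 0.5], 0, 3.5],
    [[0.2, -1.3, 0.5], 0, 3.5],
    [[0, 0, 1], 0, 3.5],
    [[0, 0, 0], 0, 3.5],
  ],
)

```text
time_s: 10.75
eef_pos: [0.4834, 0.2648, 0.2646]
eef_rot: [0.999, 0.048, 0.011, -0.001]
ft_force: [-0.6, -0.5, -0.4]
finger_gap: 0.412
```

```bash
python3 go.py .486 .2537 .22 4.9
```

```text
t 10.75 pos [0.4834 0.2648 0.2646] yaw 5.47 tilt 1.3 F [-0.5616 -0.4673 -0.3779] gap 0.412
shift world cm [ 0.2604 -1.1095 -4.4617] start-tool cm [0.0525 1.1333 4.463 ]
turn 0.5676635794162621
tool cm at target yaw [0.1647 1.1277 4.4617]
```

jog_arm(
  deltas=[
    [[0.1, 1.1, 1], 0.5, 3.5],
    [[0, 0, 2], 0, 3.5],
    [[0, 0, 1.6], 0, 3.5],
    [[0, 0, 0.5], 0, 3.5],
    [[0, 0, 0], 0, 3.5],
  ],
)

```text
time_s: 11.25
eef_pos: [0.4881, 0.2442, 0.2115]
eef_rot: [0.999, 0.038, 0.012, 0.001]
ft_force: [0.4, 0.0, 0.4]
finger_gap: 0.403
```

```bash
python3 go.py .486 .2537 .125 4.9;  python3 - <<'E'
from h import *
s=arm.read_camera("scene")[:,:,::-1];t=arm.read_camera("top")[:,:,::-1]
f=lambda a,k:cv2.resize(a,None,fx=k,fy=k,interpolation=cv2.INTER_CUBIC)
a=np.hstack([f(s[140:270,390:520],3),f(t[180:310,130:260],3)]).astype(float)
cv2.imwrite("pics/g1.png",np.clip(255*(a/255)**.5,0,255).astype(np.uint8))
p,M=yaw(); 
print("mid at tip",proj("scene",p+[0,0,.021]),"top",proj("top",p+[0,0,.021]))
E
```

```text
t 11.25 pos [0.4881 0.2442 0.2115] yaw 4.33 tilt 1.37 F [0.3656 0.0094 0.3813] gap 0.403
shift world cm [-0.2072  0.9506 -8.6455] start-tool cm [-0.3406 -0.9803  8.6379]
turn -0.5660373248390442
tool cm at target yaw [-0.1252 -0.9649  8.6455]
mid at tip [[453.8565255  196.32918993]] top [[197.75700527 231.36729147]]
```

View pics/g1.png

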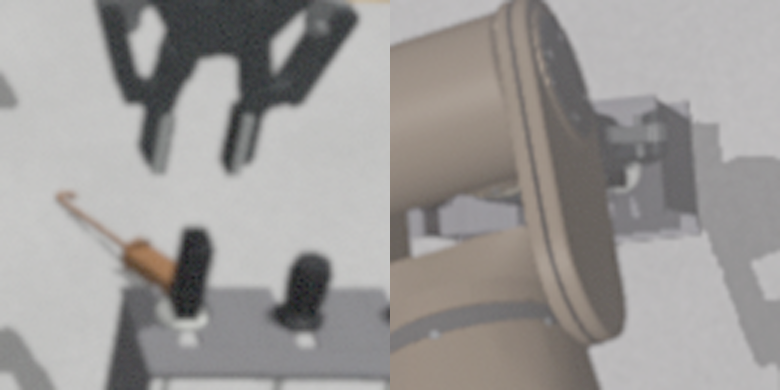

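jog_arm(
  deltas=[
    [[-0.1, -0.95, 0], -0.5, 3.5],
    [[0, 0, 0], 0, 3.5],
    [[0, 0, 0], 0, 3.5],
  ],
)

```text
time_s: 11.65
eef_pos: [0.4881, 0.2551, 0.2154]
eef_rot: [0.999, 0.043, 0.015, -0.0]
ft_force: [0.0, -1.0, 0.4]
finger_gap: 0.407
```

```bash
python3 go.py .486 .2537 .125 4.9
```

```text
t 11.65 pos [0.4881 0.2551 0.2154] yaw 4.88 tilt 1.73 F [ 0.026  -1.0479  0.3556] gap 0.407
shift world cm [-0.2102 -0.1424 -9.0358] start-tool cm [-0.4945  0.1191  9.0251]
turn -0.01589202326317718
tool cm at target yaw [-0.2216  0.1239  9.0358]
```

jog_arm(
  deltas=[
    [[-0.3, 0.1, 1], 0, 3.5],
    [[-0.1, 0, 1.5], 0, 3.5],
    [[0, 0, 0.5], 0, 3.5],
    [[0, 0, 0], 0, 3.5],
  ],
)

```text
time_s: 12.05
eef_pos: [0.4845, 0.2543, 0.1827]
eef_rot: [0.999, 0.043, 0.015, -0.0]
ft_force: [0.2, -0.1, 0.1]
finger_gap: 0.41
```

```bash
python3 go.py .486 .2537 .125 4.9;  python3 - <<'E'
from h import *
s=arm.read_camera("scene")[:,:,::-1]
f=lambda a,k:cv2.resize(a,None,fx=k,fy=k,interpolation=cv2.INTER_CUBIC)
a=f(s[150:270,390:520],5).astype(float)
cv2.imwrite("pics/g2.png",np.clip(255*(a/255)**.5,0,255).astype(np.uint8))
E
```

```text
t 12.05 pos [0.4845 0.2543 0.1827] yaw 4.96 tilt 1.74 F [ 0.2404 -0.0706  0.069 ] gap 0.41
shift world cm [ 0.1543 -0.0567 -5.7725] start-tool cm [-0.0266  0.066   5.7744]
turn 0.062023824207074085
tool cm at target yaw [0.1489 0.0697 5.7725]
```

View pics/g2.png

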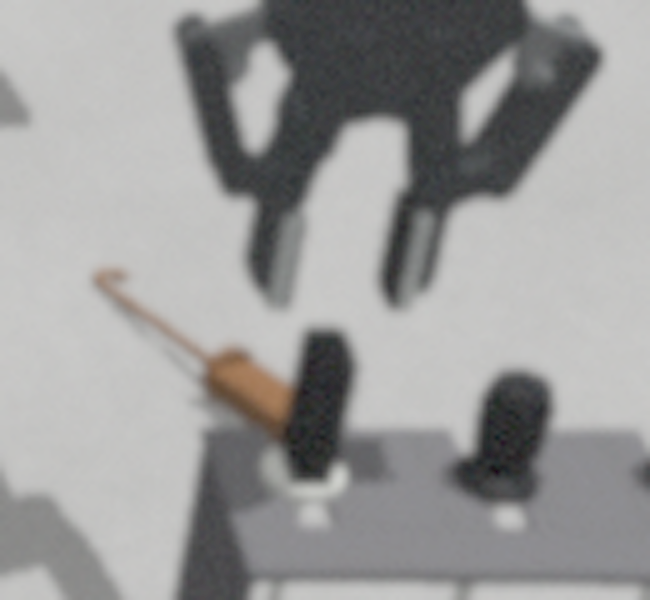

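Run:
```python
from h import *
p,M=yaw();print(p,M[:,2])
for z in(.198,.204,.21): print(plane("scene",458.4,211,z))
print(proj("scene",[[.486,.2537,.188],[.486,.2537,.204],[.486,.2587,.188]]))
```

```text
[0.48441919 0.25425907 0.18284706] [ 0.03020186  0.00193341 -0.99954195]
[0.47751721 0.2607896  0.198     ]
[0.48708336 0.25816273 0.204     ]
[0.49664952 0.25553587 0.21      ]
[[453.96294291 218.20374097]
 [455.6614743  210.52503787]
 [456.88165496 218.3585151 ]]
```

Scene has a constant +4 mm y bias: it places both the gripper and the handle at y ≈ 0.258, where robot and top say 0.254. So they're aligned, and I'll descend straight along the tool z.

jog_arm(
  deltas=[
    [[0, 0.05, 1.5], 0, 3.5],
    [[0, 0, 1.5], 0, 3.5],
    [[0, 0, 1.3], 0, 3.5],
    [[0, 0, 0.8], 0, 3.5],
    [[0, 0, 0.3], 0, 3.5],
    [[0, 0, 0], 0, 3.5],
  ],
)

```text
time_s: 12.7
eef_pos: [0.4864, 0.2536, 0.1241]
eef_rot: [0.999, 0.043, 0.015, -0.0]
ft_force: [0.0, -0.8, 0.0]
finger_gap: 0.407
```

```bash
python3 go.py .486 .2537 .125 4.9;  python3 - <<'E'
from h import *
s=arm.read_camera("scene")[:,:,::-1]
f=lambda a,k:cv2.resize(a,None,fx=k,fy=k,interpolation=cv2.INTER_CUBIC)
a=f(s[150:270,390:520],5).astype(float)
cv2.imwrite("pics/g3.png",np.clip(255*(a/255)**.4,0,255).astype(np.uint8))
E
```

```text
t 12.70 pos [0.4864 0.2536 0.1241] yaw 4.94 tilt 1.72 F [ 0.01   -0.8317  0.0149] gap 0.407
shift world cm [-0.0355  0.0119  0.092 ] start-tool cm [-0.0316 -0.0148 -0.093 ]
turn 0.04292272468777014
tool cm at target yaw [-0.0344 -0.0149 -0.092 ]
```

View pics/g3.png

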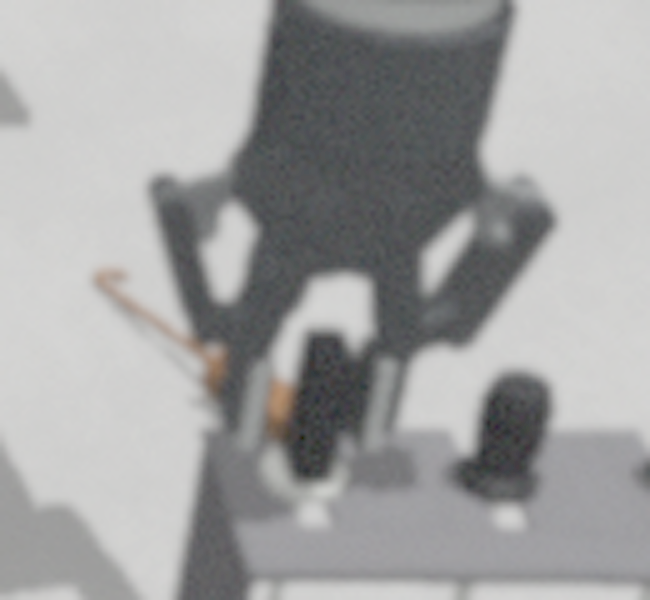

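Fingers at (250,445) and (385,445) straddle the handle. Closing now.

jog_arm(
  deltas=[
    [[0, 0, 0], 0, 2.5],
    [[0, 0, 0], 0, 1.8],
    [[0, 0, 0], 0, 1],
    [[0, 0, 0], 0, 1],
    [[0, 0, 0], 0, 1],
    [[0, 0, 0], 0, 1],
  ],
  squeeze=70,
)

```text
time_s: 13.35
eef_pos: [0.4873, 0.254, 0.1261]
eef_rot: [0.999, 0.043, 0.017, -0.001]
ft_force: [0.1, -0.9, -0.8]
finger_gap: 0.181
```

jog_arm(
  deltas=[
    [[0, 0, -0.5], 0, 1],
    [[0, 0, -1], 0, 1],
    [[0, 0, -1.5], 0, 1],
    [[0, 0, 0], 0, 1],
  ],
)

```text
time_s: 13.75
eef_pos: [0.4862, 0.2539, 0.1582]
eef_rot: [0.999, 0.043, 0.016, -0.001]
ft_force: [-0.3, 0.1, -1.8]
finger_gap: 0.179
```

```bash
python3 go.py .486 .2537 .125 4.9;  python3 - <<'E'
from h import *
s=arm.read_camera("scene")[:,:,::-1]
f=lambda a,k:cv2.resize(a,None,fx=k,fy=k,interpolation=cv2.INTER_CUBIC)
a=f(s[150:330,390:560],3.3).astype(float)
cv2.imwrite("pics/g4.png",np.clip(255*(a/255)**.5,0,255).astype(np.uint8))
E
```

```text
t 13.75 pos [0.4862 0.2539 0.1582] yaw 4.95 tilt 1.89 F [-0.2612  0.0608 -1.7674] gap 0.179
shift world cm [-0.0223 -0.0153 -3.3209] start-tool cm [-0.1329  0.0125  3.3183]
turn 0.05467878508119384
tool cm at target yaw [-0.0235  0.0134  3.3209]
```

View pics/g4.png

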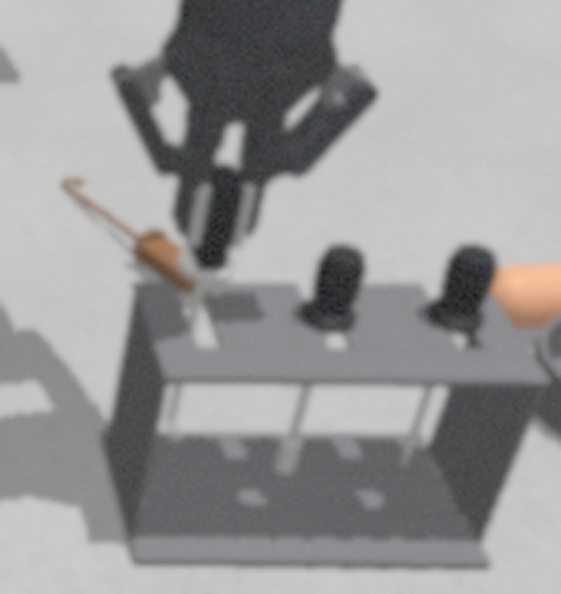

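The picker is held. Next I'll lift it straight up, checking the lateral drift as it goes.

jog_arm(
  deltas=[
    [[0.05, 0, -1.5], 0, 1],
    [[0.05, 0, -1.5], 0, 1],
    [[0.05, 0, -1.5], 0, 1],
    [[0, 0, 0], 0, 1],
  ],
)

```text
time_s: 14.2
eef_pos: [0.4848, 0.2534, 0.2041]
eef_rot: [0.999, 0.043, 0.014, -0.0]
ft_force: [1.6, -0.4, -1.8]
finger_gap: 0.18
```

```bash
cat > hk.py <<'E'
from h import *
from scipy.spatial.transform import Rotation as Ro
def T(R,p): m=np.eye(4);m[:3,:3]=R;m[:3,3]=p;return m
Rt=Ro.from_quat([.99893,.043,.0165,-.001]).as_matrix()
PK0=T(Ro.from_euler('z',4.9,degrees=True).as_matrix(),[.4865,.2537,.128])
REL=np.linalg.inv(T(Rt,[.4873,.254,.1261]))@PK0
def pick():
    p,M=yaw(); return T(M,p)@REL
def hook():
    P=pick(); return (P@[.0075,0,-.1125,1])[:3],P
if __name__=="__main__":
    import sys; np.set_printoptions(precision=4,suppress=True)
    h,P=hook(); p,M=yaw(); s=arm.state()
    print("t %.2f"%s["time_s"],"hook",h,"org",P[:3,3],"pyaw %.2f"%np.degrees(np.arctan2(P[1,0],P[0,0])),"zaxis",P[:3,2],"tcp",p,"F",s["ft_force"],"gap %.3f"%s["finger_gap"])
    if len(sys.argv)>3:
        a=np.array(list(map(float,sys.argv[1:4])));print("hook->target tool cm",M.T@(a-h)*100)
        if len(sys.argv)>4: print("turn",-(float(sys.argv[4])-np.degrees(np.arctan2(P[1,0],P[0,0]))))
E
python3 hk.py; python3 go.py .4862 .2539 .29 4.9
```

```text
t 14.20 hook [0.491  0.2535 0.0935] org [0.484  0.2531 0.206 ] pyaw 4.92 zaxis [0.0042 0.0022 1.    ] tcp [0.4848 0.2534 0.2041] F [ 1.6046 -0.3651 -1.7819] gap 0.180
t 14.20 pos [0.4848 0.2534 0.2041] yaw 4.95 tilt 1.65 F [ 1.6046 -0.3651 -1.7819] gap 0.18
shift world cm [0.1361 0.0539 8.5867] start-tool cm [ 0.3865 -0.0317 -8.5792]
turn 0.04994737414253336
tool cm at target yaw [ 0.1402 -0.0421 -8.5867]
```

jog_arm(
  deltas=[
    [[0.1, -0.02, -1.7], 0, 1],
    [[0.1, 0, -1.8], 0, 1],
    [[0.1, 0, -1.8], 0, 1],
    [[0.05, 0, -1.8], 0, 1],
    [[0.05, 0, -2], 0, 1],
    [[0, 0, -1], 0, 1],
    [[0, 0, 0], 0, 1],
  ],
)

```text
time_s: 14.9
eef_pos: [0.4838, 0.253, 0.3044]
eef_rot: [0.999, 0.043, 0.01, 0.001]
ft_force: [-0.9, 0.2, -1.4]
finger_gap: 0.176
```

```bash
python3 hk.py;  python3 - <<'E'
from h import *
s=arm.read_camera("scene")[:,:,::-1]
f=lambda a,k:cv2.resize(a,None,fx=k,fy=k,interpolation=cv2.INTER_CUBIC)
a=f(s[90:290,390:560],3).astype(float)
cv2.imwrite("pics/g5.png",np.clip(255*(a/255)**.5,0,255).astype(np.uint8))
from hk import hook
h,P=hook();print(proj("scene",[h,P[:3,3]]))
E
```

```text
t 14.90 hook [0.4891 0.2529 0.1937] org [0.483  0.2528 0.3063] pyaw 4.91 zaxis [0.0123 0.0047 0.9999] tcp [0.4838 0.253  0.3044] F [-0.9427  0.2354 -1.4437] gap 0.176
[[454.13418288 216.73900341]
 [466.47492598 156.27842325]]
```

View pics/g5.png

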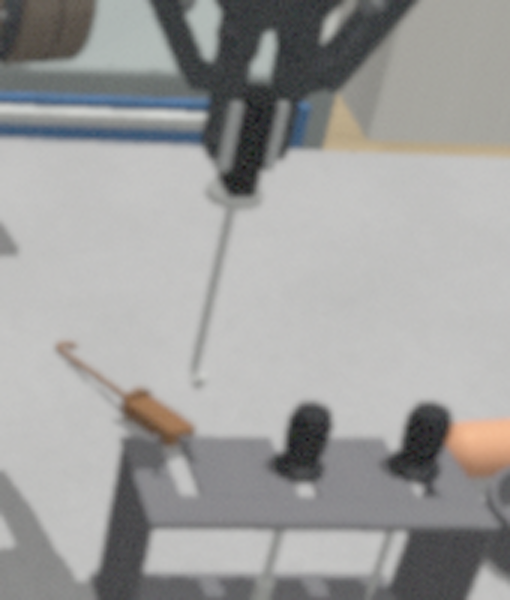

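The held hook is where predicted (scene (456,217) seen, (454,217) predicted plus the known bias). I'll carry it to the well while turning the hook to face +y.

jog_arm(
  deltas=[
    [[-0.2, 1.5, 0], -8.5, 1],
    [[-0.6, 2.5, 0], -8.5, 1],
    [[-1.3, 3.1, 0], -8.5, 1],
    [[-1.7, 2.9, 0], -8.5, 1],
    [[-2.1, 2.6, 0], -8.5, 1],
    [[-2.5, 2.3, 0], -8.5, 1],
    [[-2.8, 1.9, 0], -8.5, 1],
    [[-2.5, 1.2, 0], -8.5, 1],
  ],
)

```text
time_s: 15.75
eef_pos: [0.4782, 0.0122, 0.2893]
eef_rot: [0.801, 0.599, -0.001, 0.0]
ft_force: [0.4, 0.2, -1.8]
finger_gap: 0.178
```

```bash
python3 hk.py .4825 -.0375 .19 89
```

```text
t 15.75 hook [0.4792 0.0148 0.1786] org [0.4782 0.0114 0.2912] pyaw 73.56 zaxis [0.0096 0.0334 0.9994] tcp [0.4782 0.0122 0.2893] F [ 0.4208  0.1617 -1.8204] gap 0.178
hook->target tool cm [-4.9295  1.7903 -1.1368]
turn -15.435785714024206
```

jog_arm(
  deltas=[
    [[-1.5, 0.5, -0.3], -7.7, 1],
    [[-1.8, 0.5, -0.3], -7.7, 1],
    [[-1, 0.2, 0], 0, 1],
    [[0, 0, 0], 0, 1],
    [[0, 0, 0], 0, 1],
  ],
)

```text
time_s: 16.25
eef_pos: [0.4798, -0.0363, 0.2874]
eef_rot: [0.713, 0.701, -0.004, -0.005]
ft_force: [0.7, -0.2, -1.3]
finger_gap: 0.181
```

```bash
python3 hk.py .4825 -.0375 .19 89
```

```text
t 16.25 hook [ 0.4787 -0.0331  0.1767] org [ 0.48   -0.0371  0.2893] pyaw 89.03 zaxis [0.013  0.0312 0.9994] tcp [ 0.4798 -0.0363  0.2874] F [ 0.7142 -0.1996 -1.2693] gap 0.181
hook->target tool cm [-0.4315  0.3693 -1.3386]
turn 0.025660657570668377
```

jog_arm(
  deltas=[
    [[-0.4, 0.37, 0], 0, 1],
    [[0, 0, 0], 0, 1],
    [[0, 0, 0], 0, 1],
  ],
)

```text
time_s: 16.55
eef_pos: [0.4834, -0.0386, 0.2864]
eef_rot: [0.713, 0.701, -0.004, -0.006]
ft_force: [-0.1, 0.4, -1.0]
finger_gap: 0.174
```

```bash
python3 hk.py .4825 -.0375 .04 89
python3 - <<'E'
from h import *
s=arm.read_camera("scene")[:,:,::-1];t=arm.read_camera("top")[:,:,::-1]
f=lambda a,k:cv2.resize(a,None,fx=k,fy=k,interpolation=cv2.INTER_CUBIC)
a=np.hstack([f(s[130:270,250:360],4),f(t[200:280,305:365],7)[:560]]).astype(float)[:, :800]
cv2.imwrite("pics/h1.png",np.clip(255*(a/255)**.5,0,255).astype(np.uint8))
from hk import hook
h,P=hook();print((proj("scene",[h,[.4825,-.0215,.135]])-[250,130])*4)
E
```

```text
t 16.55 hook [ 0.4822 -0.0353  0.1756] org [ 0.4837 -0.0394  0.2883] pyaw 89.03 zaxis [0.0145 0.0302 0.9994] tcp [ 0.4834 -0.0386  0.2864] F [-0.0829  0.3927 -0.9762] gap 0.174
hook->target tool cm [-0.2562  0.2355 13.5586]
turn 0.02637576333059144
[[163.70236986 335.96372317]
 [195.38297859 410.62014975]]
```

View pics/h1.png

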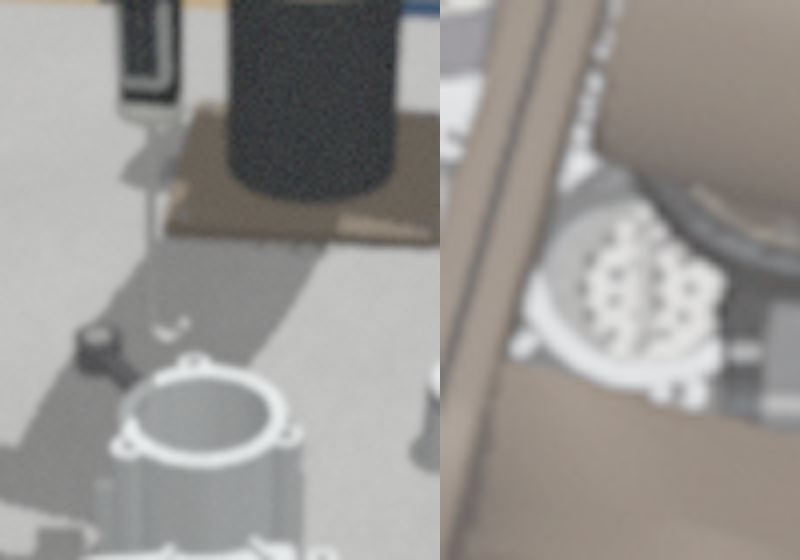

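jog_arm(
  deltas=[
    [[-0.2, 0.2, 1], 0, 1],
    [[0, 0, 1.5], 0, 1],
    [[0, 0, 1.5], 0, 1],
    [[0, 0, 0.5], 0, 1],
    [[0, 0, 0], 0, 1],
  ],
)

```text
time_s: 17.15
eef_pos: [0.4841, -0.0401, 0.2365]
eef_rot: [0.713, 0.701, -0.005, -0.007]
ft_force: [0.6, 0.6, -1.0]
finger_gap: 0.182
```

```bash
python3 hk.py .4825 -.0375 .04 89
```

```text
t 17.15 hook [ 0.4827 -0.0367  0.1258] org [ 0.4843 -0.0408  0.2384] pyaw 89.06 zaxis [0.0159 0.0297 0.9994] tcp [ 0.4841 -0.0401  0.2365] F [ 0.5529  0.6194 -0.9807] gap 0.182
hook->target tool cm [-0.1088  0.1212  8.5757]
turn 0.05953908904139382
```

jog_arm(
  deltas=[
    [[-0.05, 0.05, 1.2], 0, 1],
    [[-0.05, 0.05, 1.5], 0, 1],
    [[0, 0, 1.3], 0, 1],
    [[0, 0, 0.5], 0, 1],
    [[0, 0, 0], 0, 1],
  ],
)

```text
time_s: 17.65
eef_pos: [0.4847, -0.0412, 0.1886]
eef_rot: [0.713, 0.701, -0.004, -0.006]
ft_force: [0.0, 0.4, -2.0]
finger_gap: 0.177
```

```bash
python3 hk.py .4825 -.0375 .04 89
python3 - <<'E'
from h import *
t=arm.read_camera("top")[:,:,::-1]
f=lambda a,k:cv2.resize(a,None,fx=k,fy=k,interpolation=cv2.INTER_CUBIC)
a=f(t[205:275,305:375],8).astype(float)
cv2.imwrite("pics/h2.png",np.clip(255*(a/255)**.6,0,255).astype(np.uint8))
from hk import hook
h,P=hook();print((proj("top",[h,P[:3,3]])-[305,205])*8)
E
```

```text
t 17.65 hook [ 0.4834 -0.0378  0.0778] org [ 0.485  -0.0419  0.1905] pyaw 89.04 zaxis [0.0148 0.03   0.9994] tcp [ 0.4847 -0.0412  0.1886] F [ 0.0261  0.4168 -2.0495] gap 0.177
hook->target tool cm [ 0.0186 -0.0368  3.7849]
turn 0.04457236890721106
[[289.27533772 270.88156519]
 [329.62229767 226.5502927 ]]
```

View pics/h2.png

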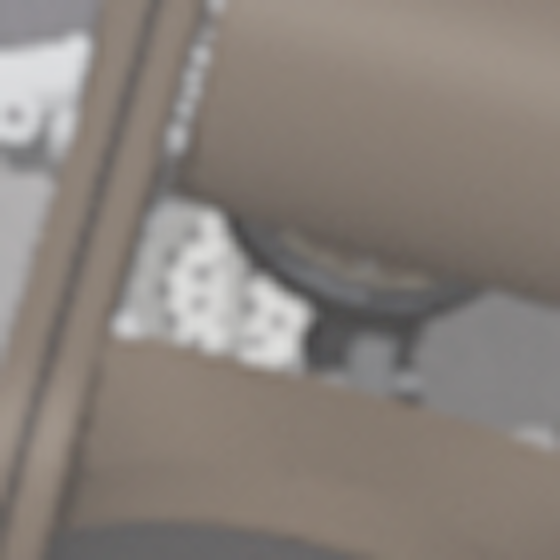

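jog_arm(
  deltas=[
    [[0, 0, 0.7], 0, 1],
    [[0, 0, 0.7], 0, 1],
    [[0, 0, 0.5], 0, 1],
    [[0, 0, 0], 0, 1],
  ],
)

```text
time_s: 18.1
eef_pos: [0.4858, -0.0414, 0.1702]
eef_rot: [0.713, 0.701, -0.003, -0.005]
ft_force: [0.1, -0.1, -1.7]
finger_gap: 0.181
```

```bash
python3 hk.py .4825 -.0375 .04 89
```

```text
t 18.10 hook [ 0.4849 -0.0382  0.0594] org [ 0.486  -0.0422  0.1721] pyaw 89.04 zaxis [0.0109 0.0312 0.9995] tcp [ 0.4858 -0.0414  0.1702] F [ 0.0568 -0.1096 -1.6694] gap 0.181
hook->target tool cm [ 0.0635 -0.2211  1.9472]
turn 0.04457717069115574
```

jog_arm(
  deltas=[
    [[0.05, -0.2, 0.6], 0, 1],
    [[0, 0, 0.6], 0, 1],
    [[0, 0, 0.5], 0, 1],
    [[0, 0, 0], 0, 1],
  ],
)

```text
time_s: 18.5
eef_pos: [0.4834, -0.0408, 0.1519]
eef_rot: [0.713, 0.701, -0.003, -0.004]
ft_force: [0.3, -0.2, -1.7]
finger_gap: 0.179
```

```bash
python3 hk.py .4825 -.0215 .041 89
```

```text
t 18.50 hook [ 0.4826 -0.0376  0.0411] org [ 0.4837 -0.0416  0.1538] pyaw 89.04 zaxis [0.0107 0.0312 0.9995] tcp [ 0.4834 -0.0408  0.1519] F [ 0.2524 -0.1683 -1.6544] gap 0.179
hook->target tool cm [ 1.6101 -0.0362  0.015 ]
turn 0.04333028748905576
```

jog_arm(
  deltas=[
    [[0.5, 0, 0], 0, 1],
    [[0.5, 0, 0], 0, 1],
    [[0.5, 0, 0], 0, 1],
    [[0, 0, 0], 0, 1],
  ],
)

```text
time_s: 18.9
eef_pos: [0.484, -0.0245, 0.1522]
eef_rot: [0.713, 0.701, -0.003, -0.004]
ft_force: [-0.1, -0.3, -0.8]
finger_gap: 0.18
```

```bash
python3 hk.py .4825 -.0215 .041 89
```

```text
t 18.90 hook [ 0.4833 -0.0213  0.0415] org [ 0.4843 -0.0253  0.1542] pyaw 89.03 zaxis [0.01   0.0311 0.9995] tcp [ 0.484  -0.0245  0.1522] F [-0.1288 -0.3458 -0.8173] gap 0.180
hook->target tool cm [-0.026  -0.0764  0.049 ]
turn 0.030747124099463008
```

Hook seat is under the bar. I'll lift slowly and watch the force for the strainer's 1.3 N.

jog_arm(
  deltas=[
    [[0, 0, -0.5], 0, 1],
    [[0, 0, -0.5], 0, 1],
    [[0, 0, -0.4], 0, 1],
    [[0, 0, -0.4], 0, 1],
    [[0, 0, 0], 0, 1],
  ],
)

```text
time_s: 19.4
eef_pos: [0.4842, -0.0244, 0.172]
eef_rot: [0.713, 0.701, -0.003, -0.004]
ft_force: [-0.4, -0.0, -2.7]
finger_gap: 0.176
```

```bash
python3 hk.py; sleep 0; python3 hk.py
```

```text
t 19.40 hook [ 0.4835 -0.0212  0.0612] org [ 0.4844 -0.0251  0.1739] pyaw 89.07 zaxis [0.0097 0.0315 0.9995] tcp [ 0.4842 -0.0244  0.172 ] F [-0.45   -0.0002 -2.7071] gap 0.176
t 19.40 hook [ 0.4835 -0.0212  0.0612] org [ 0.4844 -0.0251  0.1739] pyaw 89.07 zaxis [0.0097 0.0315 0.9995] tcp [ 0.4842 -0.0244  0.172 ] F [-0.45   -0.0002 -2.7071] gap 0.176
```

The load went up by about 1 N, so it's hooked. Continuing up, slowly.

jog_arm(
  deltas=[
    [[0, 0, -1], 0, 1],
    [[0, 0, -1.2], 0, 1],
    [[0, 0, -1.2], 0, 1],
    [[0, 0, -1.2], 0, 1],
    [[0, 0, -0.7], 0, 1],
    [[0, 0, 0], 0, 1],
  ],
)

```text
time_s: 20.0
eef_pos: [0.485, -0.0248, 0.2306]
eef_rot: [0.713, 0.701, -0.003, -0.003]
ft_force: [-0.1, 0.6, -3.7]
finger_gap: 0.179
```

```bash
python3 hk.py .4835 -.0215 .22
```

```text
t 20.00 hook [ 0.4845 -0.0216  0.1198] org [ 0.4853 -0.0255  0.2325] pyaw 89.04 zaxis [0.0082 0.0319 0.9995] tcp [ 0.485  -0.0248  0.2306] F [-0.1493  0.5869 -3.7431] gap 0.179
hook->target tool cm [  0.0199  -0.1786 -10.0152]
```

jog_arm(
  deltas=[
    [[0, -0.05, -1], 0, 1],
    [[0, -0.05, -1.5], 0, 1],
    [[0, 0, -1.7], 0, 1],
    [[0, 0, -1.7], 0, 1],
    [[0, 0, -1.7], 0, 1],
    [[0, 0, -1.4], 0, 1],
    [[0, 0, -0.8], 0, 1],
    [[0, 0, 0], 0, 1],
  ],
)

```text
time_s: 20.8
eef_pos: [0.484, -0.0246, 0.3366]
eef_rot: [0.713, 0.701, -0.003, -0.004]
ft_force: [0.8, -0.0, -3.8]
finger_gap: 0.175
```

```bash
python3 hk.py
python3 - <<'E'
from h import *
s=arm.read_camera("scene")[:,:,::-1]
f=lambda a,k:cv2.resize(a,None,fx=k,fy=k,interpolation=cv2.INTER_CUBIC)
a=f(s[100:270,250:360],3.4).astype(float)
cv2.imwrite("pics/h3.png",np.clip(255*(a/255)**.5,0,255).astype(np.uint8))
E
```

```text
t 20.80 hook [ 0.4834 -0.0215  0.2258] org [ 0.4843 -0.0254  0.3385] pyaw 89.05 zaxis [0.0091 0.0317 0.9995] tcp [ 0.484  -0.0246  0.3366] F [ 0.8156 -0.0141 -3.7725] gap 0.175
```

View pics/h3.png

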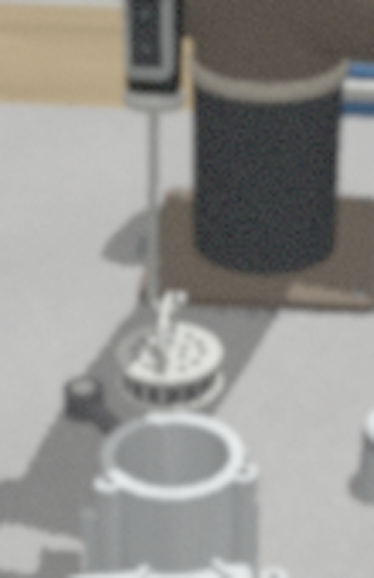

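The strainer hangs on the hook clear of the mouth (drum at (168,365)). I'll carry it smoothly to the tray.

jog_arm(
  deltas=[
    [[-0.8, 0.2, 0], 0, 1],
    [[-1.6, 0.4, 0], 0, 1],
    [[-2.2, 0.65, 0], 0, 1],
    [[-2.5, 0.72, 0], 0, 1],
    [[-2.5, 0.72, 0], 0, 1],
    [[-2.5, 0.72, 0], 0, 1],
    [[-2.5, 0.72, 0], 0, 1],
    [[-2.5, 0.72, 0], 0, 1],
  ],
)

```text
time_s: 21.65
eef_pos: [0.5278, -0.2019, 0.324]
eef_rot: [0.711, 0.703, -0.006, -0.012]
ft_force: [-0.0, -0.5, -2.9]
finger_gap: 0.176
```

```bash
python3 hk.py .559 -.281 .2 89
```

```text
t 21.65 hook [ 0.5253 -0.198   0.2133] org [ 0.5281 -0.2027  0.3259] pyaw 89.35 zaxis [0.025  0.0248 0.9994] tcp [ 0.5278 -0.2019  0.324 ] F [-0.0019 -0.5486 -2.9059] gap 0.176
hook->target tool cm [-8.2739  3.4942  1.1731]
turn 0.3472412454622713
```

jog_arm(
  deltas=[
    [[-2.2, 0.9, 0], 0, 1],
    [[-2, 0.8, 0], 0, 1],
    [[-1.5, 0.7, 0], 0, 1],
    [[-0.9, 0.5, 0], 0, 1],
    [[-0.4, 0.2, 0], 0, 1],
    [[0, 0, 0], 0, 1],
    [[0, 0, 0], 0, 1],
  ],
)

```text
time_s: 22.35
eef_pos: [0.5558, -0.2802, 0.3115]
eef_rot: [0.713, 0.701, -0.008, -0.02]
ft_force: [-0.2, 0.4, -3.3]
finger_gap: 0.179
```

```bash
python3 hk.py .559 -.281 .07 89;python3 - <<'E'
from h import *
s=arm.read_camera("scene")[:,:,::-1]; t=arm.read_camera("top")[:,:,::-1]
f=lambda a,k:cv2.resize(a,None,fx=k,fy=k,interpolation=cv2.INTER_CUBIC)
a=np.hstack([f(s[150:340,60:240],2.3),f(t[170:300,390:520],437/130)]) .astype(float)[:,:800]
cv2.imwrite("pics/i1.png",np.clip(255*(a/255)**.5,0,255).astype(np.uint8))
E
```

```text
t 22.35 hook [ 0.5518 -0.2754  0.2009] org [ 0.5561 -0.281   0.3134] pyaw 89.05 zaxis [0.0395 0.0166 0.9991] tcp [ 0.5558 -0.2802  0.3115] F [-0.168   0.4422 -3.2591] gap 0.179
hook->target tool cm [-0.755   1.2473 13.0399]
turn 0.04666731835777682
```

View pics/i1.png

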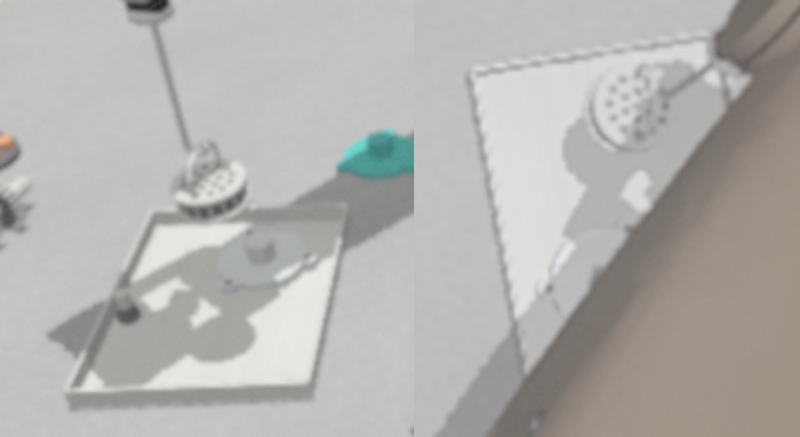

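jog_arm(
  deltas=[
    [[-0.2, 0.4, 1], 0, 1],
    [[-0.2, 0.4, 1.8], 0, 1],
    [[-0.2, 0.3, 2], 0, 1],
    [[-0.1, 0.1, 2], 0, 1],
    [[0, 0, 2], 0, 1],
    [[0, 0, 1.3], 0, 1],
    [[0, 0, 0.5], 0, 1],
    [[0, 0, 0], 0, 1],
  ],
)

```text
time_s: 23.25
eef_pos: [0.5657, -0.2825, 0.2013]
eef_rot: [0.711, 0.703, -0.008, -0.017]
ft_force: [0.8, 0.0, -2.6]
finger_gap: 0.18
```

```bash
python3 hk.py .559 -.281 .052 89;python3 - <<'E'
from h import *
s=arm.read_camera("scene")[:,:,::-1]; t=arm.read_camera("top")[:,:,::-1]
f=lambda a,k:cv2.resize(a,None,fx=k,fy=k,interpolation=cv2.INTER_CUBIC)
a=np.hstack([f(s[150:340,60:240],2.3),f(t[170:300,390:520],437/130)]) .astype(float)[:,:800]
cv2.imwrite("pics/i2.png",np.clip(255*(a/255)**.5,0,255).astype(np.uint8))
E
```

```text
t 23.25 hook [ 0.5621 -0.278   0.0907] org [ 0.5659 -0.2833  0.2033] pyaw 89.34 zaxis [0.0347 0.0193 0.9992] tcp [ 0.5657 -0.2825  0.2013] F [ 0.7534  0.0339 -2.6488] gap 0.180
hook->target tool cm [-0.3557 -0.1726  3.8733]
turn 0.3411523167263226
```

View pics/i2.png

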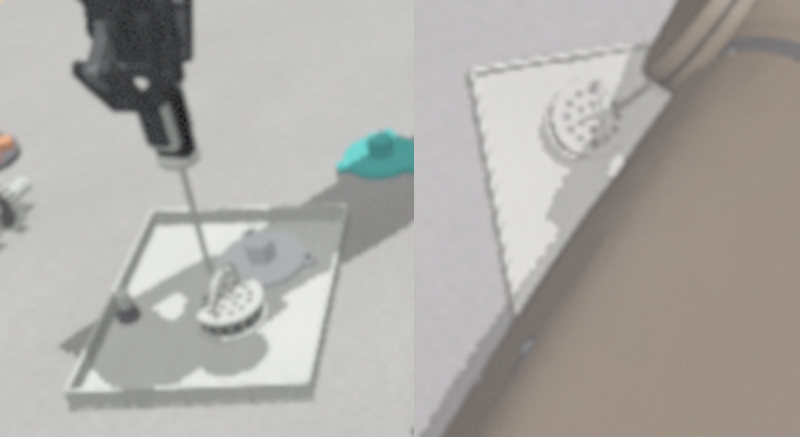

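jog_arm(
  deltas=[
    [[-0.15, -0.1, 1], 0, 1],
    [[-0.15, 0, 1], 0, 1],
    [[0, 0, 0.9], 0, 1],
    [[0, 0, 0.4], 0, 1],
    [[0, 0, 0], 0, 1],
  ],
)

```text
time_s: 23.85
eef_pos: [0.5653, -0.2871, 0.1703]
eef_rot: [0.711, 0.703, -0.007, -0.013]
ft_force: [0.9, 0.9, -2.5]
finger_gap: 0.181
```

```bash
python3 hk.py .559 -.281 .052 89
```

```text
t 23.85 hook [ 0.5625 -0.2831  0.0596] org [ 0.5656 -0.2879  0.1722] pyaw 89.31 zaxis [0.0282 0.024  0.9993] tcp [ 0.5653 -0.2871  0.1703] F [ 0.8689  0.8605 -2.4631] gap 0.181
hook->target tool cm [ 0.1949 -0.3333  0.7729]
turn 0.314783464854699
```

jog_arm(
  deltas=[
    [[0, 0, 0.3], 0, 1],
    [[0, 0, 0.3], 0, 1],
    [[0, 0, 0.2], 0, 1],
    [[0, 0, 0.2], 0, 1],
    [[0, 0, 0], 0, 1],
  ],
)

```text
time_s: 24.35
eef_pos: [0.5657, -0.2874, 0.1607]
eef_rot: [0.711, 0.703, -0.007, -0.012]
ft_force: [0.6, 0.2, -0.5]
finger_gap: 0.18
```

```bash
python3 hk.py .559 -.281 .039 89;python3 - <<'E'
from h import *
s=arm.read_camera("scene")[:,:,::-1]
f=lambda a,k:cv2.resize(a,None,fx=k,fy=k,interpolation=cv2.INTER_CUBIC)
a=f(s[200:330,90:220],4.5).astype(float)
cv2.imwrite("pics/i3.png",np.clip(255*(a/255)**.5,0,255).astype(np.uint8))
E
```

```text
t 24.35 hook [ 0.5631 -0.2835  0.05  ] org [ 0.566  -0.2881  0.1626] pyaw 89.32 zaxis [0.0266 0.0252 0.9993] tcp [ 0.5657 -0.2874  0.1607] F [ 0.5799  0.1599 -0.4758] gap 0.180
hook->target tool cm [ 0.2353 -0.3785  1.1106]
turn 0.31579396860773556
```

View pics/i3.png

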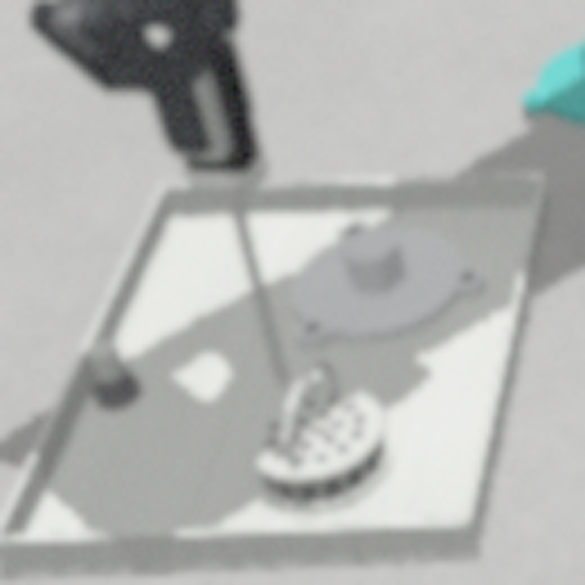

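The load is off the hook (force back from -2.5 to -0.5 N), and the strainer stands flat on the tray floor at about (320,440) in the crop. I'll lower the hook 12 mm to free the bar.

jog_arm(
  deltas=[
    [[0.05, 0, 0.4], 0, 1],
    [[0.05, 0, 0.4], 0, 1],
    [[0.05, 0, 0.3], 0, 1],
    [[0, 0, 0], 0, 1],
  ],
)

```text
time_s: 24.8
eef_pos: [0.5663, -0.2862, 0.1505]
eef_rot: [0.711, 0.703, -0.006, -0.011]
ft_force: [0.2, 1.0, -1.9]
finger_gap: 0.179
```

```bash
python3 hk.py .563 -.281 .038 89
```

```text
t 24.80 hook [ 0.5639 -0.2825  0.0398] org [ 0.5665 -0.287   0.1524] pyaw 89.32 zaxis [0.024  0.027  0.9993] tcp [ 0.5663 -0.2862  0.1505] F [ 0.1763  1.0477 -1.9428] gap 0.179
hook->target tool cm [ 0.1503 -0.0897  0.1834]
turn 0.31579822500390264
```

jog_arm(
  deltas=[
    [[0, 0, 0.25], 0, 1],
    [[0, 0, 0], 0, 1],
    [[-0.5, 0, 0], 0, 1],
    [[-0.5, 0, 0], 0, 1],
    [[0, 0, 0], 0, 1],
  ],
)

```text
time_s: 25.3
eef_pos: [0.5662, -0.2972, 0.1478]
eef_rot: [0.711, 0.703, -0.007, -0.01]
ft_force: [0.5, 0.1, -1.3]
finger_gap: 0.175
```

```bash
python3 hk.py;python3 - <<'E'
from h import *
s=arm.read_camera("scene")[:,:,::-1]
f=lambda a,k:cv2.resize(a,None,fx=k,fy=k,interpolation=cv2.INTER_CUBIC)
a=f(s[200:330,90:220],4.5).astype(float)
cv2.imwrite("pics/i4.png",np.clip(255*(a/255)**.5,0,255).astype(np.uint8))
E
```

```text
t 25.30 hook [ 0.5639 -0.2936  0.0371] org [ 0.5664 -0.298   0.1497] pyaw 89.32 zaxis [0.0238 0.0275 0.9993] tcp [ 0.5662 -0.2972  0.1478] F [ 0.4831  0.106  -1.3054] gap 0.175
```

View pics/i4.png

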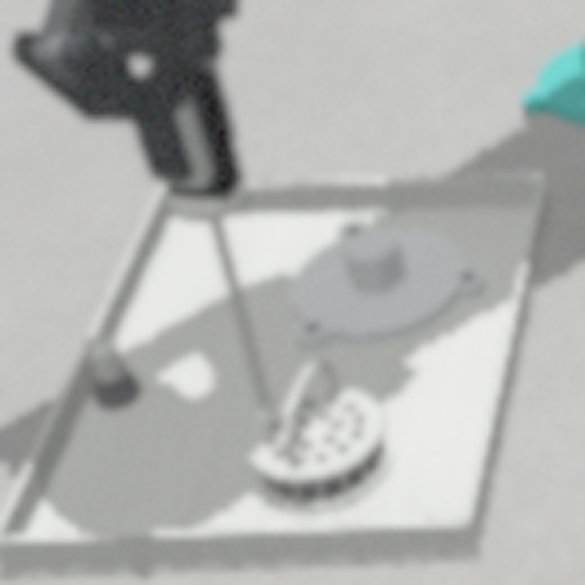

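The strainer stays put. I'll retract further, then rise.

jog_arm(
  deltas=[
    [[-0.5, 0, 0], 0, 1],
    [[-0.5, 0, 0], 0, 1],
    [[-0.5, 0, 0], 0, 1],
    [[0, 0, 0], 0, 1],
    [[0, 0, -0.5], 0, 1],
    [[0, 0, -1], 0, 1],
    [[0, 0, 0], 0, 1],
  ],
)

```text
time_s: 26.05
eef_pos: [0.5665, -0.3138, 0.1642]
eef_rot: [0.711, 0.703, -0.006, -0.01]
ft_force: [0.3, 0.1, -0.2]
finger_gap: 0.178
```

```bash
python3 hk.py;python3 - <<'E'
from h import *
s=arm.read_camera("scene")[:,:,::-1]
f=lambda a,k:cv2.resize(a,None,fx=k,fy=k,interpolation=cv2.INTER_CUBIC)
a=f(s[200:330,90:220],4.5).astype(float)
cv2.imwrite("pics/i5.png",np.clip(255*(a/255)**.5,0,255).astype(np.uint8))
E
```

```text
t 26.05 hook [ 0.5642 -0.3102  0.0535] org [ 0.5667 -0.3146  0.1661] pyaw 89.29 zaxis [0.0235 0.0273 0.9994] tcp [ 0.5665 -0.3138  0.1642] F [ 0.2523  0.1152 -0.1577] gap 0.178
```

View pics/i5.png

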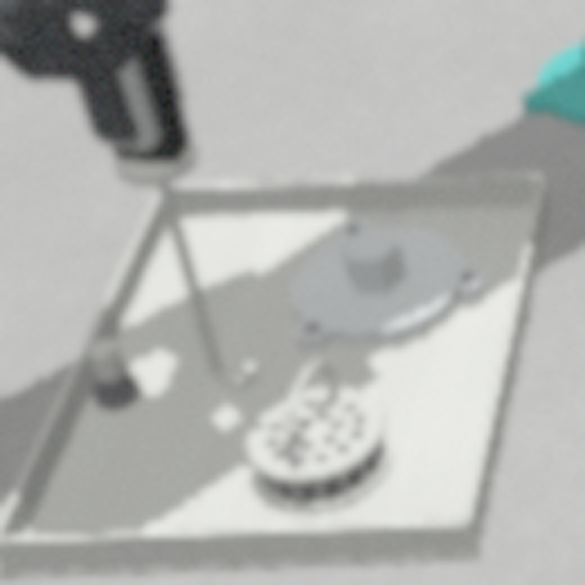

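Hook free at (240,378), strainer upright. I'll raise it and return to the rack.

jog_arm(
  deltas=[
    [[0, 0, -2], 0, 1],
    [[0, 0, -4], 0, 1],
    [[0, 0, -4.5], 0, 1],
    [[0, 0, -4.5], 0, 1],
    [[1, -1, -2], 0, 1],
    [[3, -1, 0], 0, 1],
    [[4, -1, 0], 0, 1],
    [[4, -1, 0], 0, 1],
  ],
)

```text
time_s: 26.9
eef_pos: [0.5305, -0.1936, 0.3408]
eef_rot: [0.713, 0.701, -0.007, -0.012]
ft_force: [0.3, 0.6, -0.7]
finger_gap: 0.174
```

```bash
python3 hk.py .494 .2537 .195 4.9
```

```text
t 26.90 hook [ 0.5279 -0.1896  0.2301] org [ 0.5307 -0.1944  0.3427] pyaw 89.00 zaxis [0.0265 0.0248 0.9993] tcp [ 0.5305 -0.1936  0.3408] F [ 0.2717  0.5798 -0.6563] gap 0.174
hook->target tool cm [44.2387 -4.0711  3.9621]
turn 84.10269644748833
```

jog_arm(
  deltas=[
    [[4.5, -0.5, 0], 0, 1],
    [[4.5, -0.5, 0], 0, 1],
    [[4.5, -0.5, 0], 0, 1],
    [[4.5, -0.5, 0], 0, 1],
    [[4.5, -0.5, 0], 0, 1],
    [[4, -0.4, 0], 8.5, 1],
    [[3.3, -0.7, 0], 8.5, 1],
    [[3, -1.3, 0], 8.5, 1],
  ],
)

```text
time_s: 27.7
eef_pos: [0.4965, 0.1508, 0.3463]
eef_rot: [0.852, 0.524, -0.007, -0.009]
ft_force: [0.5, 0.3, -1.7]
finger_gap: 0.179
```

```bash
python3 hk.py .494 .2537 .195 4.9
```

```text
t 27.70 hook [0.4958 0.1543 0.2355] org [0.4964 0.15   0.3482] pyaw 63.25 zaxis [0.035  0.0215 0.9992] tcp [0.4965 0.1508 0.3463] F [ 0.4838  0.3499 -1.6802] gap 0.179
hook->target tool cm [ 8.8028 -4.5499  4.1392]
turn 58.35078273719413
```

jog_arm(
  deltas=[
    [[1.3, -0.7, 0], 8.4, 1],
    [[1.2, -0.85, 0], 8.4, 1],
    [[1.1, -1, 0], 8.4, 1],
    [[0.9, -1.2, 0], 8.4, 1],
    [[0.7, -1.2, 0], 8.4, 1],
    [[0.4, -1.1, 0], 8.4, 1],
    [[0.1, -0.5, 0], 7.9, 1],
    [[0, 0, 0], 0, 1],
  ],
)

```text
time_s: 28.5
eef_pos: [0.4923, 0.2507, 0.3475]
eef_rot: [0.999, 0.031, -0.01, -0.005]
ft_force: [0.1, 0.1, -0.8]
finger_gap: 0.178
```

```bash
python3 hk.py .494 .2537 .195 4.9
```

```text
t 28.50 hook [0.4931 0.2516 0.2367] org [0.4916 0.2504 0.3495] pyaw 3.58 zaxis [ 0.0533 -0.0067  0.9986] tcp [0.4923 0.2507 0.3475] F [ 0.1211  0.1396 -0.7901] gap 0.178
hook->target tool cm [ 0.1852 -0.1603  4.1716]
turn -1.3242052370417094
```

jog_arm(
  deltas=[
    [[0.1, -0.2, 1], -1.3, 1],
    [[0, 0, 1], 0, 1],
    [[0, 0, 0.5], 0, 1],
    [[0, 0, 0], 0, 1],
  ],
)

```text
time_s: 28.9
eef_pos: [0.492, 0.2522, 0.3194]
eef_rot: [0.999, 0.047, -0.011, -0.005]
ft_force: [0.4, 0.1, -2.1]
finger_gap: 0.173
```

```bash
python3 hk.py .494 .2543 .145 4.9
python3 - <<'E'
from h import *
s=arm.read_camera("scene")[:,:,::-1]
f=lambda a,k:cv2.resize(a,None,fx=k,fy=k,interpolation=cv2.INTER_CUBIC)
a=f(s[90:290,390:560],3).astype(float)
cv2.imwrite("pics/j1.png",np.clip(255*(a/255)**.5,0,255).astype(np.uint8))
from hk import hook
h,P=hook();print((proj("scene",[h,P[:3,3]])-[390,90])*3)
E
```

```text
t 28.90 hook [0.4927 0.2531 0.2086] org [0.4914 0.2519 0.3214] pyaw 5.39 zaxis [ 0.0546 -0.0048  0.9985] tcp [0.492  0.2522 0.3194] F [ 0.4407  0.1148 -2.1339] gap 0.173
hook->target tool cm [ 0.2765 -0.036   6.3599]
turn 0.49296424939690464
[[199.44919855 360.73128292]
 [237.14826774 177.80814212]]
```

View pics/j1.png

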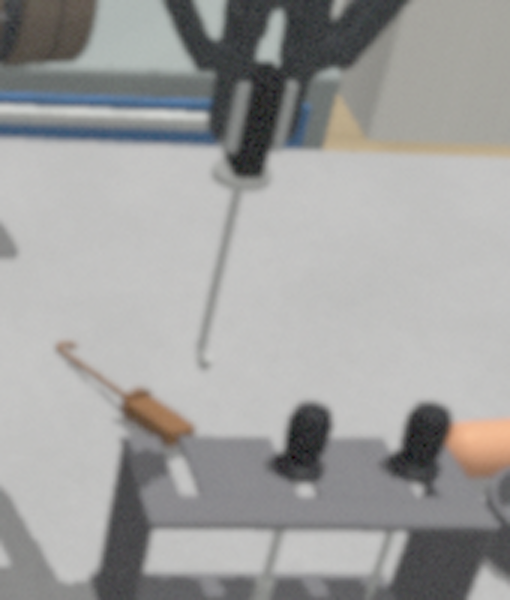

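jog_arm(
  deltas=[
    [[0.1, -0.03, 1.5], 0.4, 1],
    [[0.1, 0, 2], 0, 1],
    [[0.1, 0, 1.5], 0, 1],
    [[0, 0, 0.8], 0, 1],
    [[0, 0, 0], 0, 1],
  ],
)

```text
time_s: 29.45
eef_pos: [0.4944, 0.2528, 0.2576]
eef_rot: [0.999, 0.043, -0.01, -0.005]
ft_force: [-0.9, 0.1, -1.0]
finger_gap: 0.175
```

```bash
python3 hk.py .494 .2543 .145 4.9
python3 - <<'E'
from h import *
s=arm.read_camera("scene")[:,:,::-1];t=arm.read_camera("top")[:,:,::-1]
f=lambda a,k:cv2.resize(a,None,fx=k,fy=k,interpolation=cv2.INTER_CUBIC)
a=np.hstack([f(s[190:270,410:500],6)[:480],f(t[205:270,190:240],7.4)[:480,:250]]).astype(float)
cv2.imwrite("pics/j2.png",np.clip(255*(a/255)**.5,0,255).astype(np.uint8))
E
```

```text
t 29.45 hook [0.4951 0.2537 0.1468] org [0.4937 0.2525 0.2596] pyaw 4.91 zaxis [ 0.0536 -0.0052  0.9986] tcp [0.4944 0.2528 0.2576] F [-0.8995  0.1019 -0.9748] gap 0.175
hook->target tool cm [-0.1002 -0.0683  0.1858]
turn 0.011056664968772445
```

View pics/j2.png

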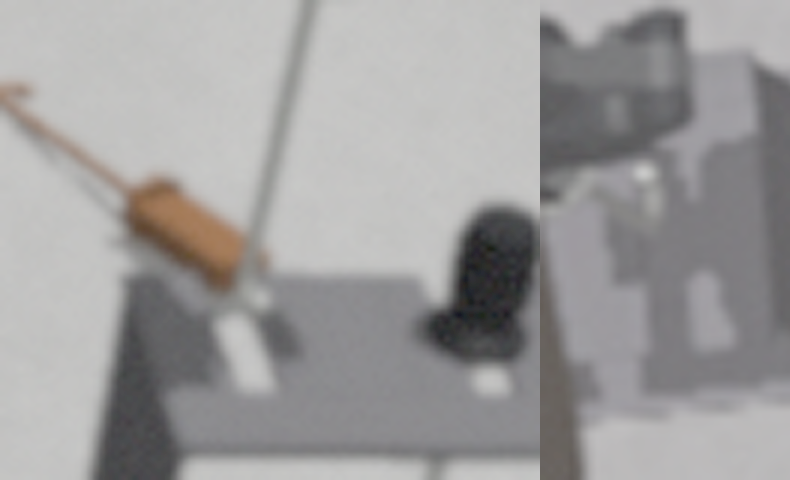

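The hook is over the slot: projecting it 14 mm down lands at (240,340), on the slot's centre line. I'll lower it in steps, watching forces.

jog_arm(
  deltas=[
    [[-0.05, -0.05, 1], 0, 1],
    [[0.03, 0, 1], 0, 1],
    [[0.03, 0, 1], 0, 1],
    [[0, 0, 0], 0, 1],
  ],
)

```text
time_s: 29.95
eef_pos: [0.4958, 0.2543, 0.2294]
eef_rot: [0.999, 0.043, -0.007, -0.006]
ft_force: [-0.1, -0.3, -1.5]
finger_gap: 0.182
```

```bash
python3 hk.py .494 .2543 .06 4.9
python3 - <<'E'
from h import *
s=arm.read_camera("scene")[:,:,::-1]
f=lambda a,k:cv2.resize(a,None,fx=k,fy=k,interpolation=cv2.INTER_CUBIC)
a=f(s[180:290,410:500],5).astype(float)
cv2.imwrite("pics/j3.png",np.clip(255*(a/255)**.5,0,255).astype(np.uint8))
E
```

```text
t 29.95 hook [0.4973 0.2554 0.1186] org [0.4951 0.254  0.2313] pyaw 4.92 zaxis [ 0.0465 -0.0073  0.9989] tcp [0.4958 0.2543 0.2294] F [-0.1279 -0.3424 -1.4883] gap 0.182
hook->target tool cm [-0.2621  0.1539  5.8633]
turn 0.02392541439323459
```

View pics/j3.png

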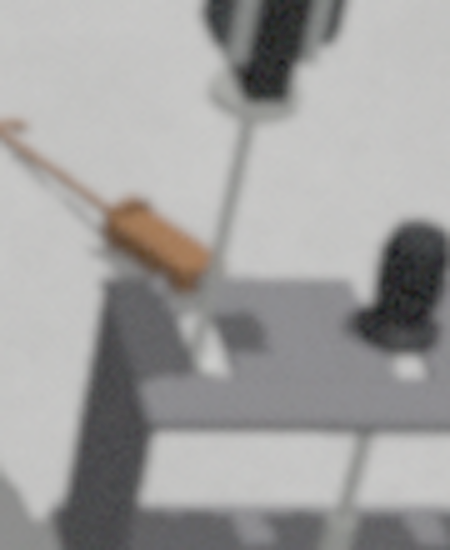

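jog_arm(
  deltas=[
    [[-0.1, 0.12, 0.8], 0, 1],
    [[-0.1, 0.02, 1.3], 0, 1],
    [[-0.05, 0.02, 1.3], 0, 1],
    [[0, 0, 0.5], 0, 1],
    [[0, 0, 0], 0, 1],
  ],
)

```text
time_s: 30.5
eef_pos: [0.4931, 0.2529, 0.1879]
eef_rot: [0.999, 0.043, -0.006, -0.006]
ft_force: [-0.4, 1.0, -0.8]
finger_gap: 0.18
```

```bash
python3 hk.py .494 .2543 .0155 4.9
python3 - <<'E'
from h import *
s=arm.read_camera("scene")[:,:,::-1]
f=lambda a,k:cv2.resize(a,None,fx=k,fy=k,interpolation=cv2.INTER_CUBIC)
a=f(s[180:290,410:500],5).astype(float)
cv2.imwrite("pics/j4.png",np.clip(255*(a/255)**.5,0,255).astype(np.uint8))
E
```

```text
t 30.50 hook [0.4948 0.2541 0.0771] org [0.4924 0.2526 0.1898] pyaw 4.92 zaxis [ 0.0452 -0.0077  0.9989] tcp [0.4931 0.2529 0.1879] F [-0.4197  0.9983 -0.8188] gap 0.180
hook->target tool cm [-0.0032  0.0447  6.1633]
turn 0.0212309127152146
```

View pics/j4.png

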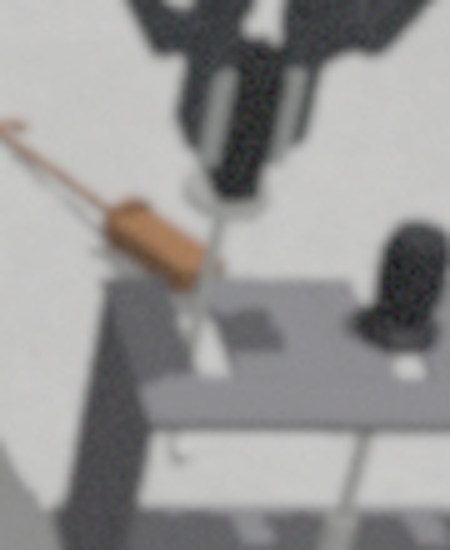

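jog_arm(
  deltas=[
    [[-0.1, 0, 1.2], 0, 1],
    [[-0.1, 0, 1.4], 0, 1],
    [[-0.1, 0, 1.3], 0, 1],
    [[-0.05, 0, 1], 0, 1],
    [[0, 0, 0.4], 0, 1],
    [[0, 0, 0], 0, 1],
  ],
)

```text
time_s: 31.15
eef_pos: [0.4887, 0.2533, 0.1305]
eef_rot: [0.999, 0.043, -0.006, -0.006]
ft_force: [-0.3, 0.5, -0.2]
finger_gap: 0.174
```

```bash
python3 hk.py .494 .2543 .0155 4.9
```

```text
t 31.15 hook [0.4904 0.2545 0.0197] org [0.488  0.253  0.1324] pyaw 4.93 zaxis [ 0.045  -0.0077  0.999 ] tcp [0.4887 0.2533 0.1305] F [-0.3097  0.4744 -0.1525] gap 0.174
hook->target tool cm [0.3648 0.0531 0.4158]
turn 0.026147377918423587
```

jog_arm(
  deltas=[
    [[0, 0, 0.2], 0, 1],
    [[0, 0, 0.2], 0, 1],
    [[0, 0, 0], 0, 1],
  ],
)

```text
time_s: 31.45
eef_pos: [0.4894, 0.2535, 0.127]
eef_rot: [0.999, 0.043, -0.005, -0.006]
ft_force: [0.3, 0.9, -1.2]
finger_gap: 0.176
```

```bash
python3 hk.py
python3 - <<'E'
from h import *
s=arm.read_camera("scene")[:,:,::-1]
f=lambda a,k:cv2.resize(a,None,fx=k,fy=k,interpolation=cv2.INTER_CUBIC)
a=f(s[180:290,410:500],5).astype(float)
cv2.imwrite("pics/j5.png",np.clip(255*(a/255)**.5,0,255).astype(np.uint8))
E
```

```text
t 31.45 hook [0.4913 0.2548 0.0163] org [0.4887 0.2532 0.129 ] pyaw 4.93 zaxis [ 0.0433 -0.0082  0.999 ] tcp [0.4894 0.2535 0.127 ] F [ 0.2584  0.861  -1.2407] gap 0.176
```

View pics/j5.png

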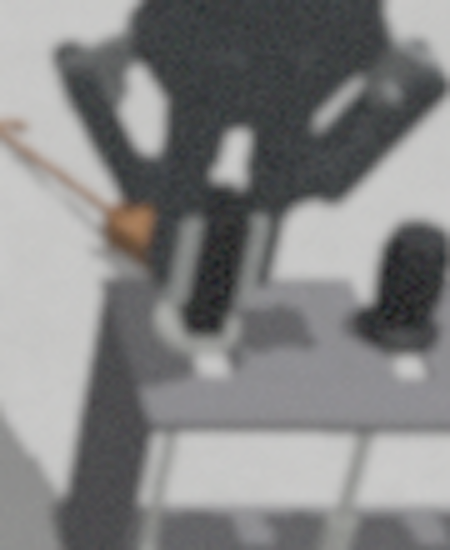

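jog_arm(
  deltas=[
    [[0, 0, 0.1], 0, 1.6],
    [[0, 0, 0], 0, 2],
    [[0, 0, 0], 0, 2.5],
    [[0, 0, 0], 0, 3],
    [[0, 0, 0], 0, 3.5],
    [[0, 0, 0], 0, 3.5],
  ],
)

```text
time_s: 32.1
eef_pos: [0.4914, 0.2541, 0.129]
eef_rot: [0.999, 0.043, -0.002, -0.007]
ft_force: [0.7, -0.1, -0.7]
finger_gap: 0.412
```

```bash
python3 go.py
python3 - <<'E'
from h import *
s=arm.read_camera("scene")[:,:,::-1]
f=lambda a,k:cv2.resize(a,None,fx=k,fy=k,interpolation=cv2.INTER_CUBIC)
a=f(s[180:290,410:500],5).astype(float)
cv2.imwrite("pics/j6.png",np.clip(255*(a/255)**.5,0,255).astype(np.uint8))
E
```

```text
t 32.10 pos [0.4914 0.2541 0.129 ] yaw 4.93 tilt 0.82 F [ 0.6628 -0.081  -0.6772] gap 0.412
```

View pics/j6.png

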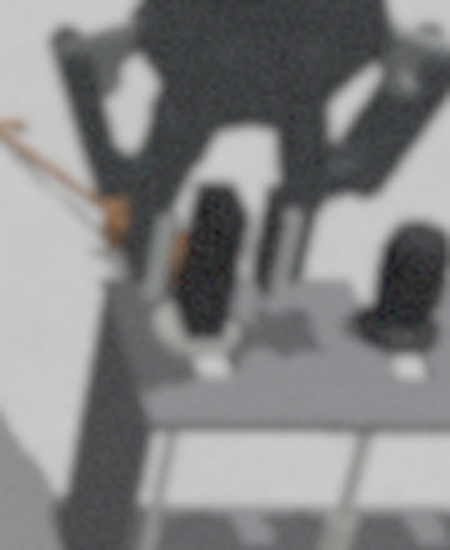

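The picker is hanging upright and released. Lifting the gripper clear, straight up.

jog_arm(
  deltas=[
    [[0, 0, -0.8], 0, 3.5],
    [[0, 0, -1.5], 0, 3.5],
    [[0, 0, -2], 0, 3.5],
    [[0, 0, -3], 0, 3.5],
    [[0, 0, -3], 0, 3.5],
    [[0, 0, -3], 0, 3.5],
    [[-1, 4, -1], 0, 3.5],
    [[0, 4.5, 0], 0, 3.5],
  ],
)

```text
time_s: 32.95
eef_pos: [0.4896, 0.1685, 0.2855]
eef_rot: [0.999, 0.047, 0.001, -0.007]
ft_force: [0.8, 0.3, 0.2]
finger_gap: 0.407
```

jog_arm(
  deltas=[
    [[0, 4.5, 0], 0, 3.5],
    [[0, 4, 0], 0, 3.5],
    [[0, 3, 0], 0, 3.5],
    [[0, 0, 0], 0, 3.5],
    [[0, 0, 0], 0, 3.5],
  ],
)

```text
time_s: 33.45
eef_pos: [0.5018, 0.0461, 0.2943]
eef_rot: [0.999, 0.045, 0.009, -0.006]
ft_force: [-0.2, 0.9, -1.0]
finger_gap: 0.412
```

```bash
python3 go.py
python3 - <<'E'
from h import *
for n in ("scene","top"): cv2.imwrite(f"pics/k_{n}.png",arm.read_camera(n)[:,:,::-1])
s=cv2.imread("pics/k_scene.png");t=cv2.imread("pics/k_top.png")
f=lambda a,k:cv2.resize(a,None,fx=k,fy=k,interpolation=cv2.INTER_CUBIC)
cv2.imwrite("pics/k1.png",np.hstack([f(s[200:330,410:560],2.6)[:338],f(s[220:350,80:230],2.6)[:338]]))
cv2.imwrite("pics/k2.png",np.hstack([f(t[170:300,395:510],3)[:375],f(t[205:270,125:240],3.4)[:390]][::1][:1]))
E
```

```text
t 33.45 pos [0.5018 0.0461 0.2943] yaw 5.13 tilt 1.21 F [-0.1657  0.8805 -1.0264] gap 0.412
```

View pics/k1.png

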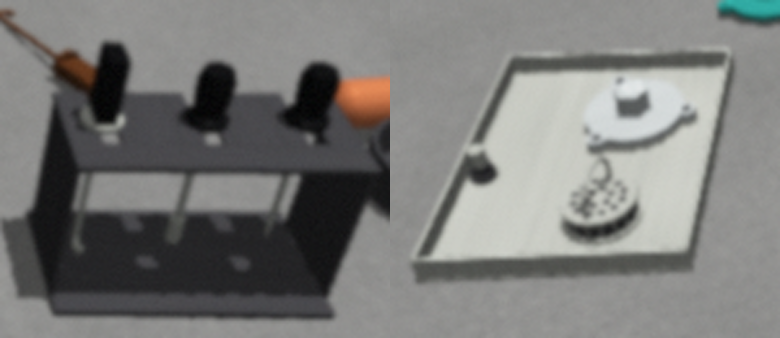

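View pics/k_top.png

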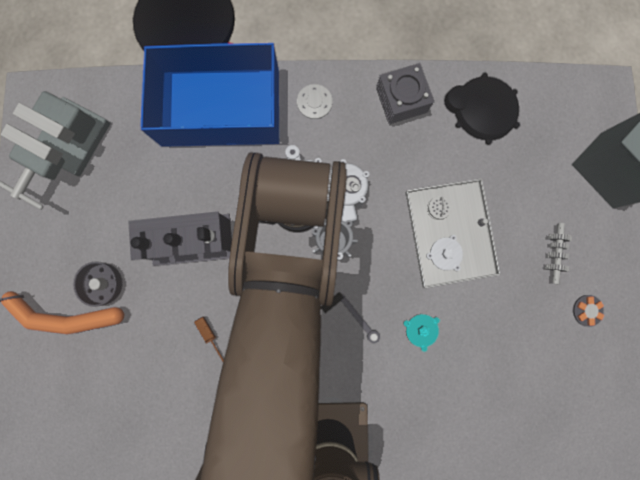

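Run:
```python
from h import *
a=cv2.imread("pics/scene0.png")[205:265,430:560];b=cv2.imread("pics/k_scene.png")[205:265,430:560]
f=lambda a:cv2.resize(a,None,fx=5,fy=5,interpolation=cv2.INTER_CUBIC)
cv2.imwrite("pics/k3.png",np.clip(np.vstack([f(a),f(b)])*1.4,0,255).astype(np.uint8))
print("strainer",plane("top",439,208,.025),"cap",plane("top",446,253,.036))
```

```text
strainer [ 0.560155   -0.27989514  0.025     ] cap [ 0.45015748 -0.28961659  0.036     ]
```

View pics/k3.png

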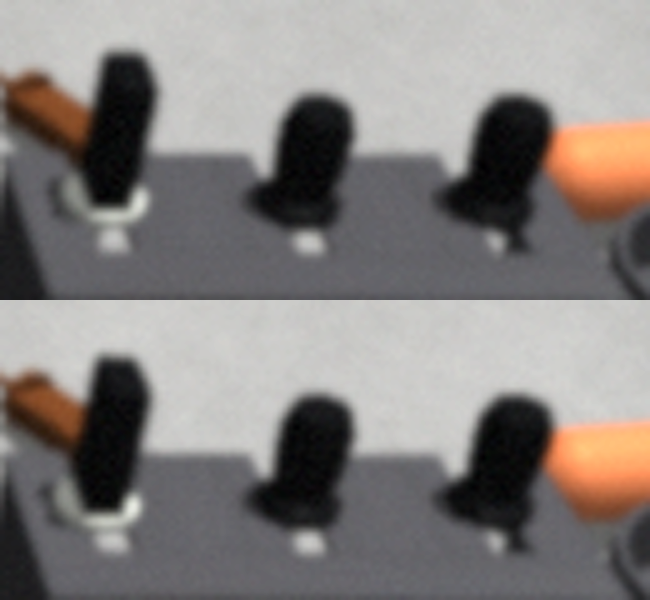

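The picker is upright with its collar flat, about 3 mm from its start position. The other tools are unmoved. Handing in.

```bash
python3 -c "
from rig import arm
print(arm.close_job())"
```

```text
the job is handed in; nothing more can be done
None
```

The job is done and handed in at about 33.5 s, with no verdict reported. I laid the cap flat in the tray and fished the strainer out of the well by its bail. I stood it upright on the tray floor and hung the picker back in its slot.

**Last checks:**
- **Tray:** by the top view the cap is at about (0.450, -0.290) and the strainer at (0.560, -0.280). That is 11 cm apart, both standing flat, and the drain plug looks unmoved.
- **Rack:** the picker is upright with its collar flat on the plate, about 3–4 mm from where it started. The other two tools sit where they were.
- **Spacer:** I did not check it separately. The arm hid part of the case in the last top view, but nothing was moved near it.

**Disagreements:** the fingertips stood about 2 cm behind the reported TCP instead of 17 mm ahead of it. The scene camera also read about 4 mm too far in y. I worked from the pictures and the top camera instead, and both grasps held.

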